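Fetch the sample jar from behind the bottles and shade it on the meter

TASK

Set the two tall bottles aside, upright, in the empty white tray; then take the squat sample jar from behind them, stand it in the middle of the meter's round black plate and put the black light shade over it, down on the plate. Then put the bottles back upright in the middle of their cork coasters, the round one on the round coaster and the square one on the square coaster with its sides parallel to the coaster's; never tip a bottle over, and leave the glass beaker where it stands.

Things in the scene. Friction and masses are not known exactly. Their poses are not given: they have to be found in the camera images.
- bottle_round: Tall white plastic bottle of round section, 64 mm across, 150 mm high in all: straight body up to 100 mm, then a shoulder, and a grey screw cap 34 mm across from 120 to 150 mm height (the cap does not turn; lift by it, or by the body). About 0.28 kg. Origin: centre of its underside, z up.
- bottle_square: Tall white plastic bottle of square section, 58 x 58 mm with rounded corners, 150 mm high in all: straight body up to 104 mm, then a shoulder, and the same grey cap 34 mm across from 120 to 150 mm height, which does not turn. About 0.28 kg. Origin: centre of its underside, z up, x and y normal to its sides.
- jar: Squat clear glass sample jar with blue content and white lid, a plain cylinder 44 mm across and 45 mm high in all (lid fixed). About 90 g. At the start it stands on the rubber mat (top 3 mm above the bench) on the side of the bottles away from the robot, close to both, so that a gripper has no room until they are gone. Origin: centre of its underside, z up.
- shade: Black plastic light shade, an upside-down cup, open below: 68 mm across outside, 62 mm inside, 56 mm high (52 mm deep inside), with a knob on top 24 mm across from 56 to 80 mm height. About 70 g. Stands open side down on the bench. Origin: centre of its lower rim, z up.
- coaster_round: Fixed round cork coaster 80 mm across, 3 mm thick, on the mat; the round bottle stands on it at the start. Origin: centre of its underside (3 mm above the bench); its top is 3 mm above the origin.
- coaster_square: Fixed square cork coaster 72 x 72 mm, 3 mm thick, on the same mat, its centre 82 mm from that of the round one; the square bottle stands on it at the start. Origin: centre of its underside (3 mm above the bench); its top is 3 mm above the origin; x and y normal to its sides.
- tray: Fixed empty white tray, 120 mm along its x, 180 mm along its y, walls 5 mm thick and 18 mm high, inner floor 5 mm above the bench; room for both bottles side by side along y. Origin: centre of its underside.
- meter_plate (a point): Centre of the top face of the meter's round black plate, 74 mm across, 22 mm above the bench. The meter is a fixed low white instrument 170 x 120 mm with a grey console 60 mm high; the console starts 65 mm from this point on its +x side (away from the robot).
- beaker: Empty clear glass beaker, 66 mm across and 85 mm high, loose on the bench among the other things; not needed, leave it. Origin: centre of its underside.

How it is judged:
By the outcome, as a careful person would: the job done as asked, in the order asked, and still so for the second after the job is handed in, with the robot touching nothing.
It also fails if it takes over 144 s, if anything falls off the work surface, if the arm or the gripper's body presses on something with over 40 N, if the wrist force passes 120 N, or if a joint passes its speed limit or range.

ROBOT

A 6-joint arm with a two-finger parallel gripper is mounted at the origin on the work surface. World frame = base frame: x ahead of the robot, y to its left, z up, the work surface at z = 0. Lengths are in m, angles in degrees, forces in N, time in s.
With the tool pointing down it reaches from about 0.4 to 0.825 m from the base axis. Payload 7 kg.
Tool frame: the origin (TCP) lies midway between the tips of the shut fingers; the grasp point (between the pads) lies 19 mm behind it; z points along the fingers, y is the line along which they close (so a half turn about z gives the same grasp; the last joint's range is limited). The gripper opens to 88 mm and grips with 3 to 60 N. Pads are 19 mm wide; open, the fingers measure 130 mm over their backs; the gripper's body (78 mm by 193 mm) begins 47 mm behind the grasp point.
Start: joints at [86.179, 20.546, 0.682, 0, -70.136, -16.507], TCP at [0.235, 0.633, 0.191] pointing down, gripper open.
Joint ranges: [-176.03, 176.03], [-82.01, 121.73], [-58.28, 71.71], [-173.87, 95.51], [-174.79, -0.11], [-173.66, 173.66]. Speed limits (degrees/s): [136.94, 136.94, 172.46, 180, 180, 180].

INTERFACE

Orientations are given as [roll, pitch, yaw] about the fixed x, y, z axes, in that order (R = Rz(yaw) Ry(pitch) Rx(roll)).
In Python, from plant import r, eyes, workorder gives the robot as it stands.
- The arm moves only by the tool step_arm, never from a script. Its argument "plan" is a list of rows, each a list of 5 numbers: the shift along the tool's x, y, z each as a share of 25 cm, from -1 to 1, then the turn about the tool's z as a share of 60 degrees, from -1 to 1, then the finger opening in mm, from 0 to 87.6. In form: [[x, y, z, turn, jaw], ...]. A call has 1 to 12 rows; each row is the pose to reach, as a shift and turn from the pose commanded when the call began, along the tool's axes at that moment; what a row does not reach only later rows make up. A row lasts 1/12 s, in which the tool goes at most 41.7 mm and 7.16 degrees, less where a joint would pass 70% of its speed; a pose out of reach is approached as far as the arm can. A call with a number of a shift or a turn outside -1 to 1 is refused whole. A call with a gripper value outside its range is refused whole. The fingers move at their own pace and stop on an object; "newtons" is the grip in N (left out, the last holds). Time passes only in rows, so rows that repeat a pose let the fingers close. It gives the time, the measured TCP pose, the force, the opening and the grip force at its end, in the units of the state.
- r.get_state(): the state, without advancing time (a new reading comes with each control period).
- eyes.capture(name): name is "scene" or "side" or "wrist"; returns the picture (420x560x3 uint8, red, green, blue); there is no depth.
- eyes.camera_model(name): a dict with "fov_y" (degrees; the focal length in pixels is half the picture's height over the tangent of half this angle, whatever the lens; pixels are square), "cx", "cy" (the principal point, pixels), "world_to_cam" (4x4, takes a point from world to camera coordinates); the wrist camera has in their place "hand_eye" (4x4, takes a point from camera to tool coordinates, whose origin is the TCP and whose axes are the flange's). Camera axes: x right, y up, looking along -z (the intrinsics and any distortion apply to the point x, -y, -z); pixel columns grow to the right and rows downward; lengths in m; the calibration is good to about 2 mm. A picture is of the moment at which its call begins: read the wrist's pose just before it. camera_model takes no time and is no camera call.
- workorder.close_job(): hands the job in; it is judged then, once.
The state is a dict: "time_s": time; "joints": joint angles; "qd": joint speeds; "joint_torque": joint torques, N m; "tcp_pos": TCP position; "eef_rot": TCP orientation; "contact_force": force on the tool from outside, world axes, zero at the start; "moment": the same for the moment, N m; "gripper_width": finger opening in m; "gripper_force": force on a finger pad.
Only numpy, scipy, OpenCV 4.12 (cv2) and the standard library are available. Lean on these libraries where they do the work, as an engineer would, in place of code of your own. Each camera call takes 0.05 s, during which the arm holds its last target. There are 200 camera calls.

## Working session

There is one attempt and no reset: what is moved stays moved. The work goes in short steps, Python scripts to look and compute and a tool call to move; the robot and the scene stay as the last step left them, time stands still between calls to the robot, and variables do not carry over. Pictures are saved under pics/ and viewed, at most 14 in all, crops included, and the job is handed in when it is done.

Besides the shell and the picture viewer there is one more tool, called as name([rows], argument=value, ...), one row to a line, values as JSON. step_arm: Moves the arm, as the interface text tells. Its arguments: {"type":"object","properties":{"plan":{"type":"array"},"newtons":{"type":"number"}},"required":["plan"]}

```bash
ls; mkdir -p pics; python3 - <<'E'
from plant import r, eyes, workorder
import cv2, numpy as np
np.set_printoptions(precision=4,suppress=True)
print(r.get_state())
for n in ("scene","side","wrist"):
    print(n,eyes.camera_model(n))
    cv2.imwrite(f"pics/{n}0.png",eyes.capture(n)[:,:,::-1])
E
```

```text
pics
{'time_s': 0.0, 'joints': array([ 86.1768,  20.5903,   0.6344,  -0.0211, -70.1356, -16.5057]), 'qd': array([ 0.1055,  0.0462, -0.0807, -0.0727,  0.0273, -0.064 ]), 'joint_torque': array([  0.0016, -58.2719,  29.3042,   6.9973,   0.007 ,  -0.0001]), 'tcp_pos': array([0.2343, 0.6324, 0.19  ]), 'eef_rot': array([179.9066,  -0.007 , -20.336 ]), 'contact_force': array([-0.7232, -0.576 ,  0.6535]), 'moment': array([-0.0002,  0.0244, -0.0218]), 'gripper_force': 0.0, 'gripper_width': 0.08777213765458888}
scene {'fov_y': 44.5922225544653, 'cx': 276.806918203242, 'cy': 220.5789775973105, 'world_to_cam': array([[-0.3986,  0.917 ,  0.0119,  0.1949],
       [-0.7853, -0.348 ,  0.5121,  0.39  ],
       [ 0.4738,  0.1947,  0.8588, -1.559 ],
       [ 0.    ,  0.    ,  0.    ,  1.    ]])}
side {'fov_y': 56.94554282007399, 'cx': 280.4263038304885, 'cy': 206.9000636584571, 'world_to_cam': array([[ 0.8983, -0.4394,  0.0003, -0.4681],
       [ 0.2235,  0.4575,  0.8607, -0.1462],
       [-0.3783, -0.7731,  0.5092, -0.8128],
       [ 0.    ,  0.    ,  0.    ,  1.    ]])}
wrist {'fov_y': 60.877121162484926, 'cx': 274.86050299989336, 'cy': 213.0131396510498, 'hand_eye': array([[-0.0007,  0.9584,  0.2854,  0.0772],
       [ 1.    ,  0.0006,  0.0006,  0.0006],
       [ 0.0004,  0.2854, -0.9584, -0.1942],
       [ 0.    ,  0.    ,  0.    ,  1.    ]])}
```

View pics/scene0.png

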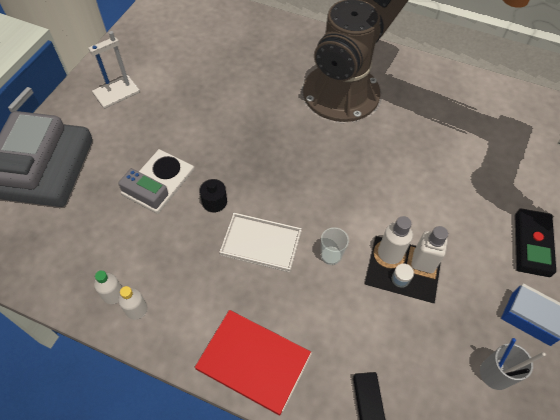

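View pics/side0.png

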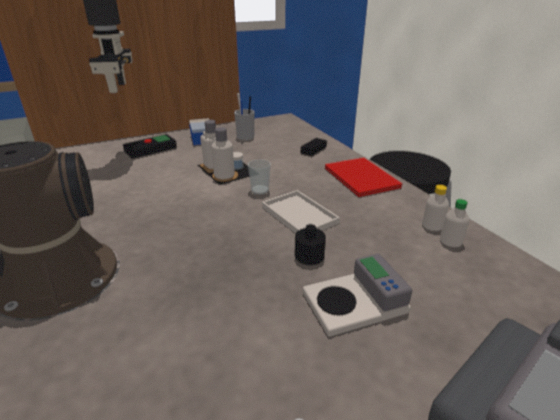

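The scene view shows the round bottle with its cap at (403,223), the square bottle's cap at (439,236), and the jar lid at (403,272). The tray is at about (261,241), the shade knob at (212,184), the plate at (166,167) and the beaker at (334,245). The side view agrees. Next I'll get rough positions by casting rays onto planes.

```bash
cat > h.py <<'E'
from plant import r, eyes, workorder
import cv2, numpy as np
from scipy.spatial.transform import Rotation as R
np.set_printoptions(precision=4,suppress=True)
def pose(s=None):
    s=s or r.get_state(); T=np.eye(4)
    T[:3,:3]=R.from_euler('xyz',s['eef_rot'],degrees=True).as_matrix(); T[:3,3]=s['tcp_pos']; return T
def cam(name,T=None):
    m=eyes.camera_model(name); f=210/np.tan(np.radians(m['fov_y']/2))
    C=np.linalg.inv(m['world_to_cam']) if 'world_to_cam' in m else (pose() if T is None else T)@m['hand_eye']
    return C,f,m['cx'],m['cy']
def cast(c,px,z):
    C,f,cx,cy=c; p=np.atleast_2d(np.asarray(px,float))
    d=np.c_[(p[:,0]-cx)/f,-(p[:,1]-cy)/f,-np.ones(len(p))]@C[:3,:3].T
    o=C[:3,3]; return o+d*((z-o[2])/d[:,2])[:,None]
def proj(c,P):
    C,f,cx,cy=c; q=(np.atleast_2d(P)-C[:3,3])@C[:3,:3]
    return np.c_[cx+f*q[:,0]/-q[:,2],cy-f*q[:,1]/-q[:,2]]
def shot(name,fn=None):
    T=pose(); im=eyes.capture(name)[:,:,::-1].copy()
    if fn: cv2.imwrite('pics/'+fn,im)
    return im,cam(name,T)
def go(x,y,yaw,z=None):  # shares for a move from the measured pose
    s=r.get_state(); T=pose(s); d=np.array([x,y,s['tcp_pos'][2] if z is None else z])-s['tcp_pos']
    a=np.radians(s['eef_rot'][2]); dx=d[0]*np.cos(a)+d[1]*np.sin(a); dy=d[0]*np.sin(a)-d[1]*np.cos(a)
    t=-((yaw-s['eef_rot'][2]+180)%360-180)
    print('tcp',s['tcp_pos'],'yaw',s['eef_rot'][2],'shares',np.array([dx/.25,dy/.25,-d[2]/.25,t/60]))
E
python3 - <<'E'
from h import *
a=cam('scene'); b=cam('side')
for n,p,q,z in [('round cap',(403,223),(221,132),.156),('sq cap',(439,236),(210,126),.156),('jar',(403,272),(237,157),.048),('knob',(212,184),(311,230),.08),('plate',(166,167),(337,300),.022),('beaker base',(332,256),(260,190),0),('base',(342,95),None,0)]:
    print(n,cast(a,p,z)[0],cast(b,q,z)[0] if q else '')
for z,p in[(.018,[(232,216),(301,225),(290,267),(221,258)])]: print(cast(a,p,z), cast(a,p,z).mean(0))
E
```

```text
round cap [0.4731 0.2982 0.156 ] [0.4634 0.2732 0.156 ]
sq cap [0.4731 0.3803 0.156 ] [0.4505 0.3381 0.156 ]
jar [0.5307 0.34   0.048 ] [0.524  0.3211 0.048 ]
knob [ 0.5075 -0.17    0.08  ] [ 0.5033 -0.1838  0.08  ]
plate [ 0.4744 -0.3322  0.022 ] [ 0.4753 -0.3341  0.022 ]
beaker base [0.5338 0.1692 0.    ] [0.5356 0.1671 0.    ]
base [0.0085 0.0069 0.    ] 
[[ 0.5392 -0.1031  0.018 ]
 [ 0.4925  0.0682  0.018 ]
 [ 0.6121  0.0881  0.018 ]
 [ 0.6576 -0.075   0.018 ]] [ 0.5754 -0.0055  0.018 ]
```

View pics/wrist0.png

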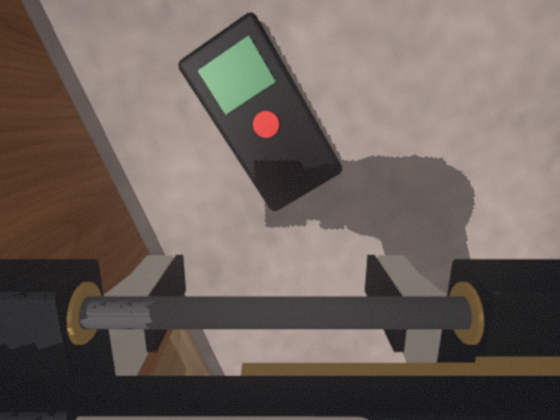

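The wrist view shows only a distractor (a black instrument at 260,110). The two fixed cameras agree to about 20 mm, so I'll refine with the wrist camera from above the bottles.

```bash
python3 -c "
from h import *
go(.36,.5,-55,.33)"
```

```text
tcp [0.2344 0.6326 0.1903] yaw -20.33364223277568 shares [ 0.6554  0.3227 -0.5589  0.5778]
```

step_arm([
  [0.1,0.05,-0.16,0.11,87],
  [0.2,0.1,-0.3,0.22,87],
  [0.33,0.16,-0.44,0.34,87],
  [0.46,0.23,-0.56,0.46,87],
  [0.58,0.28,-0.56,0.58,87],
  [0.65,0.32,-0.56,0.58,87],
])

```text
time_s: 0.65
tcp_pos: [0.3609, 0.5007, 0.3345]
eef_rot: [-179.8, 0.1, -55.6]
contact_force: [-0.2, 0.6, 1.4]
gripper_width: 0.0869
gripper_force: 0.0
```

```bash
python3 -c "
from h import *
go(.49,.37,-90,.33)"
```

```text
tcp [0.3609 0.5007 0.3345] yaw -55.567914722642506 shares [ 0.723  -0.1302  0.0179  0.5739]
```

step_arm([
  [0.14,-0.03,0,0.11,60],
  [0.29,-0.05,0,0.22,60],
  [0.43,-0.08,0,0.33,60],
  [0.58,-0.1,0,0.45,60],
  [0.72,-0.13,0,0.57,60],
  [0.72,-0.13,0,0.57,60],
])

```text
time_s: 1.15
tcp_pos: [0.4918, 0.3683, 0.3308]
eef_rot: [-180.0, -0.1, -90.0]
contact_force: [-0.7, 0.3, -0.5]
gripper_width: 0.0605
gripper_force: 0.0
```

```bash
python3 -c "
from h import *
im,c=shot('wrist','w1.png'); print(pose(),c[0][:3,3])"
```

```text
[[ 0.0058 -1.     -0.0003  0.4905]
 [-1.     -0.0058 -0.0008  0.3699]
 [ 0.0008  0.0003 -1.      0.3306]
 [ 0.      0.      0.      1.    ]] [0.4916 0.2907 0.5251]
```

View pics/w1.png

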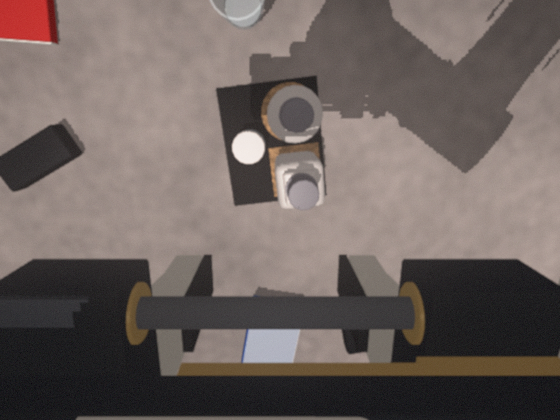

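The round cap is at about (297,113), the square cap at (303,192), the jar lid at (248,147) and the square coaster's visible corner at (269,149). The mat is rotated by about 6–9°. I'll measure these with masks.

```bash
python3 - <<'E'
from h import *
im=cv2.imread('pics/w1.png'); T=np.array([[.0058,-1,-.0003,.4905],[-1,-.0058,-.0008,.3699],[.0008,.0003,-1,.3306],[0,0,0,1]])
c=cam('wrist',T)
g=cv2.cvtColor(im,cv2.COLOR_BGR2GRAY)
for n,(x,y),z,rr in [('round',(297,113),.156,17),('sq',(303,192),.156,17),('jar',(248,147),.048,17)]:
    w=cv2.resize(g[y-35:y+35,x-35:x+35],None,fx=4,fy=4,interpolation=cv2.INTER_CUBIC)
    C=cv2.HoughCircles(w,cv2.HOUGH_GRADIENT,1.5,20,param1=90,param2=20,minRadius=48,maxRadius=90)
    for q in C[0][:4]:
        p=(x-35+q[0]/4-.375,y-35+q[1]/4-.375); print(n,p,'r',q[2]/4,cast(c,p,z)[0])
m=(im.max(2)<50).astype(np.uint8); m[245:]=0; m[:,:200]=0; m[:,335:]=0; m[:70]=0
k,l,s,ce=cv2.connectedComponentsWithStats(m); print(s[1:][s[1:,4]>100])
h=cv2.cvtColor(im,cv2.COLOR_BGR2HSV); o=cv2.inRange(h,(5,90,60),(22,255,255)); o[245:]=0
k,l,s,ce=cv2.connectedComponentsWithStats(o); print(s[1:][s[1:,4]>60])
cv2.imwrite('pics/z1.png',cv2.resize(im[60:220,200:345],None,fx=4,fy=3.75,interpolation=cv2.INTER_CUBIC))
print(cast(c,[(217,88),(316,77),(327,200),(236,205)],.003))
print(cast(c,[(269,149),(319,144)],.006))
E
```

```text
round (np.float32(297.8125), np.float32(119.0625)) r 22.275 [0.4677 0.3039 0.156 ]
round (np.float32(284.6875), np.float32(119.8125)) r 20.2125 [0.4808 0.3047 0.156 ]
round (np.float32(292.5625), np.float32(122.8125)) r 20.2125 [0.4729 0.3075 0.156 ]
round (np.float32(294.8125), np.float32(128.8125)) r 14.2125 [0.4705 0.3134 0.156 ]
sq (np.float32(303.8125), np.float32(195.0625)) r 15.1125 [0.4596 0.3819 0.156 ]
sq (np.float32(306.4375), np.float32(186.8125)) r 19.3875 [0.457  0.3729 0.156 ]
sq (np.float32(301.5625), np.float32(184.1875)) r 21.8625 [0.4623 0.3701 0.156 ]
sq (np.float32(304.5625), np.float32(169.9375)) r 17.7375 [0.4595 0.355  0.156 ]
jar (np.float32(247.6875), np.float32(146.6875)) r 16.65 [0.5263 0.3429 0.048 ]
jar (np.float32(245.8125), np.float32(151.5625)) r 20.625 [0.5289 0.3493 0.048 ]
jar (np.float32(248.4375), np.float32(141.4375)) r 21.8625 [0.5252 0.3361 0.048 ]
jar (np.float32(252.9375), np.float32(145.5625)) r 21.0375 [0.5193 0.3414 0.048 ]
[[245  76  72  44 725]]
[[261  82  40  57 331]
 [268 143  51  54 492]]
[[0.5706 0.2678 0.003 ]
 [0.4346 0.2529 0.003 ]
 [0.4114 0.4265 0.003 ]
 [0.5488 0.435  0.003 ]]
[[0.4988 0.3505 0.006 ]
 [0.4272 0.343  0.006 ]]
```

View pics/z1.png

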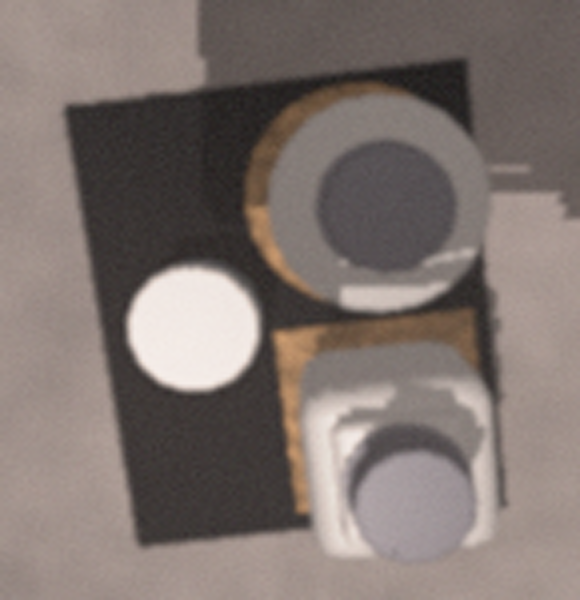

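```bash
python3 -c "
from h import *
go(.468,.299,-83.5,.132)"
```

```text
tcp [0.4905 0.3699 0.3306] yaw -89.66508963649633 shares [ 0.2829  0.0917  0.7944 -0.1028]
```

step_arm([
  [0.14,0.05,0.05,-0.1,60],
  [0.283,0.091,0.12,-0.1,60],
  [0.283,0.091,0.27,-0.1,60],
  [0.283,0.091,0.42,-0.1,60],
  [0.283,0.091,0.56,-0.1,60],
  [0.283,0.091,0.67,-0.1,60],
  [0.283,0.091,0.75,-0.1,60],
  [0.283,0.091,0.79,-0.1,60],
  [0.283,0.091,0.79,-0.1,60],
  [0.283,0.091,0.79,-0.1,30],
  [0.283,0.091,0.79,-0.1,25],
  [0.283,0.091,0.79,-0.1,25],
], newtons=25)

```text
time_s: 2.2
tcp_pos: [0.4674, 0.3023, 0.1351]
eef_rot: [-179.9, 0.1, -83.3]
contact_force: [-0.4, -1.2, 0.7]
gripper_width: 0.0451
gripper_force: 0.0
```

```bash
python3 -c "
from h import *
s=r.get_state(); print(s['tcp_pos'],s['eef_rot'],s['gripper_width'],s['gripper_force'],s['contact_force'])
im,c=shot('wrist','w2.png')"
```

```text
[0.4674 0.3023 0.1351] [-179.8809    0.1016  -83.2971] 0.045086513618015224 0.0 [-0.4135 -1.1709  0.7402]
```

View pics/w2.png

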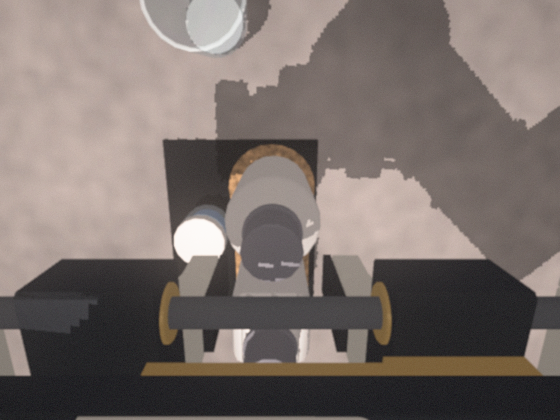

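The fingers straddle the round cap (cap centre about (272,250)), still open at 45 mm. The cap sits a few mm forward of the tool centre, so I'll nudge forward and close.

step_arm([
  [0.013,-0.004,0.012,0,40],
  [0.013,-0.004,0.012,0,25],
  [0.013,-0.004,0.012,0,25],
  [0.013,-0.004,0.012,0,25],
  [0.013,-0.004,0.012,0,25],
  [0.013,-0.004,0.012,0,25],
], newtons=30)

```text
time_s: 2.75
tcp_pos: [0.4682, 0.2982, 0.1305]
eef_rot: [-180.0, 0.0, -83.3]
contact_force: [0.0, 0.2, 0.0]
gripper_width: 0.0255
gripper_force: 0.0
```

```bash
python3 -c "
from h import *
a=[r.get_state() for i in range(1)][0]; print(a['joints'],a['gripper_width'],a['gripper_force'],a['contact_force'],a['tcp_pos'])
im,c=shot('wrist','w3.png')"
```

```text
[ 52.7142  12.0895 -19.5086   0.0023 -58.3992 -46.0464] 0.025515887117063596 0.0 [0.0005 0.1659 0.0474] [0.4682 0.2982 0.1305]
```

View pics/w3.png

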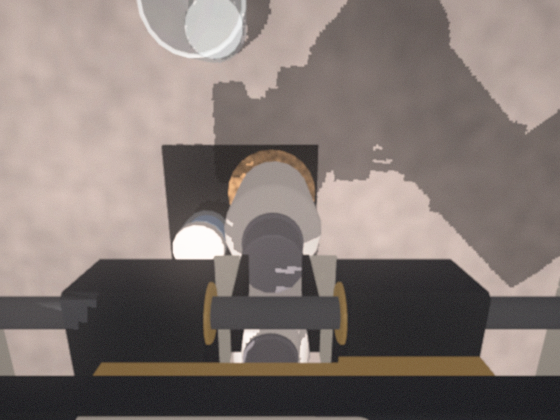

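The fingers shut to 25.5 mm without touching the 34 mm cap, and the cap appears smaller than it should. I'll check the geometry from the side camera before moving.

```bash
python3 - <<'E'
from h import *
im=cv2.imread('pics/w3.png'); g=im.mean(2)
print('col265 rows190..298',g[190:298:3,262:268].mean(1).round().astype(int))
print('row250 ',g[248:252,225:325:3].mean(0).round().astype(int)); print('row275 ',g[273:277,225:325:3].mean(0).round().astype(int))
a,ca=shot('side'); b,cb=shot('scene')
print('tcp in side',proj(ca,pose()[:3,3]),'scene',proj(cb,pose()[:3,3]))
A=cv2.resize(a[70:190,160:280],(400,400),interpolation=cv2.INTER_CUBIC); B=cv2.resize(b[180:300,340:460],(400,400),interpolation=cv2.INTER_CUBIC)
cv2.imwrite('pics/ab.png',np.hstack([A,B]))
E
```

```text
col265 rows190..298 [159 160 159 160 160 160 160 159 110 102  95  94  94  96  95 101 104 102
 102 101 101 100 100  99 100  99  99  98  99  97  98  97  97  97 126 136]
row250  [137 108 231 203 167 159 104 104 104 103 102 102 101 102 101 101  99 100
  99 101 100 100 100 101 100  94 196 222 221 221 202 169 190 192]
row275  [150 151 149 147  76  59  57  55  87 100  99  99  98  99  98  98  97  98
 100  98 108 110 110 105  96  95  51  51  50  54 139 145 148 147]
tcp in side [[220.4889 137.3884]] scene [[401.1523 226.9712]]
```

View pics/ab.png

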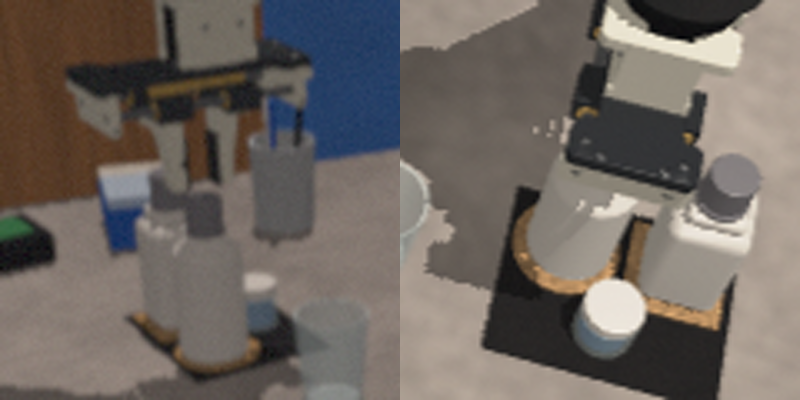

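```bash
cat >> h.py <<'E'
def tri(obs):  # obs: list of (cam,px); least-squares point and residual distances
    A=np.zeros((3,3)); b=np.zeros(3); L=[]
    for (C,f,cx,cy),p in obs:
        d=C[:3,:3]@np.array([(p[0]-cx)/f,-(p[1]-cy)/f,-1]); d/=np.linalg.norm(d); M=np.eye(3)-np.outer(d,d); A+=M; b+=M@C[:3,3]; L.append((M,C[:3,3]))
    P=np.linalg.solve(A,b); return P,[np.linalg.norm(M@(P-o)) for M,o in L]
E
python3 - <<'E'
from h import *
T=np.array([[.0058,-1,-.0003,.4905],[-1,-.0058,-.0008,.3699],[.0008,.0003,-1,.3306],[0,0,0,1]])
w=cam('wrist',T);s=cam('scene');d=cam('side')
print('sq scene+wrist',tri([(s,(442,230.4)),(w,(304,194.7))]))
print('round s+w',tri([(s,(404,222)),(w,(296.7,114.7))]))
print('round s+d',tri([(s,(404,222)),(d,(221.5,127.6))]))
print('round d+w',tri([(d,(221.5,127.6)),(w,(296.7,114.7))]))
print('coaster corner scene', cast(s,[((632-400)/3.333+340,218/3.333+180)],.006))
print('front bottom round, side', cast(d,[(223.7,179.6)],.006))
for z in (.156,.13): print(z,[proj(k,[.468,.299,z]) for k in (s,d,w)])
for z in (.156,.13): print('sq',z,[proj(k,[.4596,.382,z]) for k in (s,d,w)])
E
```

```text
sq scene+wrist (array([0.4595, 0.3814, 0.16  ]), [np.float64(0.000913204591500178), np.float64(0.0009132045915000711)])
round s+w (array([0.4688, 0.2997, 0.1547]), [np.float64(8.13366298287442e-05), np.float64(8.133662982882377e-05)])
round s+d (array([0.4732, 0.299 , 0.1601]), [np.float64(0.0007320353879090108), np.float64(0.0007320353879088468)])
round d+w (array([0.4714, 0.2989, 0.1601]), [np.float64(0.0023487307486528934), np.float64(0.0023487307486527876)])
coaster corner scene [[0.4303 0.3376 0.006 ]]
front bottom round, side [[0.4581 0.2679 0.006 ]]
0.156 [array([[403.9894, 221.3165]]), array([[219.6946, 129.0736]]), array([[297.6227, 113.9642]])]
0.13 [array([[401.4205, 227.1435]]), array([[220.3884, 137.4693]]), array([[296.1259, 113.4943]])]
sq 0.156 [array([[441.2792, 231.3996]]), array([[208.6018, 121.3987]]), array([[303.7215, 195.1768]])]
sq 0.13 [array([[437.9624, 237.0932]]), array([[209.3816, 129.4567]]), array([[301.9362, 189.7254]])]
```

The cap tops triangulate to z≈0.156–0.160, as expected. But the side crop shows the finger ends at about z≈0.165, above the cap: crop (178,190) and (222,185). So the fingertips seem to be about 35 mm higher than the reported TCP. I'll open wide, go 22 mm lower and close gently to find out.

step_arm([
  [0,0,0,0,80],
  [0,0,0,0,80],
  [0,0,0,0,80],
  [0,0,0,0,80],
  [0,0,0,0,80],
  [0,0,0.03,0,80],
  [0,0,0.06,0,80],
  [0,0,0.088,0,80],
], newtons=5)

```text
time_s: 3.57
tcp_pos: [0.4678, 0.2981, 0.1074]
eef_rot: [180.0, -0.0, -83.3]
contact_force: [0.5, -0.3, -0.5]
gripper_width: 0.0729
gripper_force: 0.0
```

step_arm([
  [0,0,0,0,20],
  [0,0,0,0,20],
  [0,0,0,0,20],
  [0,0,0,0,20],
  [0,0,0,0,20],
  [0,0,0,0,20],
  [0,0,0,0,20],
  [0,0,0,0,20],
], newtons=5)

```text
time_s: 4.23
tcp_pos: [0.4683, 0.2984, 0.1087]
eef_rot: [-180.0, 0.0, -83.3]
contact_force: [0.1, 0.3, -0.6]
gripper_width: 0.0334
gripper_force: 5.0
```

Gripped on the cap at 33.4 mm, so the tips do sit about 35 mm behind the reported TCP. I'll go 8 mm lower for a better hold, grip firmly and lift.

step_arm([
  [0,0,0,0,45],
  [0,0,0,0,45],
  [0,0,0.016,0,45],
  [0,0,0.032,0,45],
  [0,0,0.032,0,20],
  [0,0,0.032,0,20],
  [0,0,0.032,0,20],
  [0,0,0.032,0,20],
  [0,0,0.032,0,20],
], newtons=30)

```text
time_s: 4.98
tcp_pos: [0.4679, 0.2981, 0.1002]
eef_rot: [180.0, -0.0, -83.3]
contact_force: [-0.0, -0.1, -1.6]
gripper_width: 0.0332
gripper_force: 30.0
```

step_arm([
  [0,0,0,0,20],
  [0,0,-0.02,0,20],
  [0,0,-0.06,0,20],
  [0,0,-0.14,0,20],
  [0,0,-0.24,0,20],
  [0,0,-0.36,0,20],
  [0,0,-0.46,0,20],
  [0,0,-0.5,0,20],
  [0,0,-0.5,0,20],
])

```text
time_s: 5.73
tcp_pos: [0.4693, 0.2994, 0.2291]
eef_rot: [-179.7, 0.2, -83.3]
contact_force: [0.1, -0.0, -2.0]
gripper_width: 0.0332
gripper_force: 30.0
```

```bash
python3 - <<'E'
from h import *
s=r.get_state();print(s['tcp_pos'],s['contact_force'],s['moment'],s['gripper_width'],s['gripper_force'])
a,ca=shot('wrist'); b,cb=shot('scene')
cv2.imwrite('pics/ab2.png',np.hstack([cv2.resize(a,(480,360)),cv2.resize(b[150:300,340:460],(288,360),interpolation=cv2.INTER_CUBIC)]))
E
```

```text
[0.4693 0.2994 0.2291] [ 0.0612 -0.0199 -1.9961] [ 0.1513 -0.0876  0.0089] 0.03316160968121877 29.980216920375824
```

View pics/ab2.png

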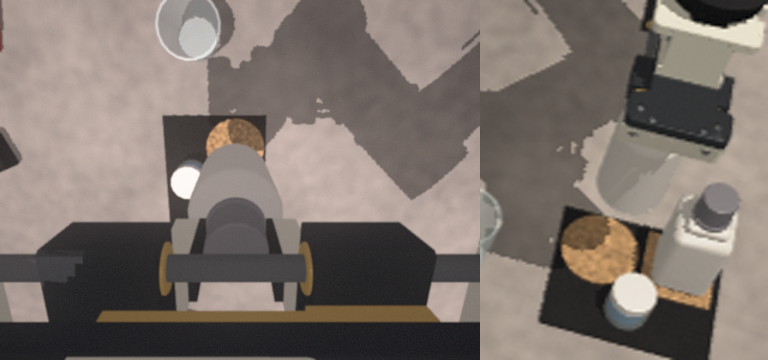

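Lifted cleanly: the round bottle hangs upright in the gripper and the coaster is free. Next is a waypoint before the tray, where I'll measure the tray.

```bash
python3 -c "
from h import *
go(.54,.10,-76,.225)"
```

```text
tcp [0.4676 0.2981 0.2249] yaw -83.34450050431913 shares [ 0.8205 -0.1958 -0.0003 -0.1224]
```

step_arm([
  [0.04,-0.01,0,0,20],
  [0.12,-0.03,0,-0.02,20],
  [0.22,-0.05,0,-0.04,20],
  [0.33,-0.08,0,-0.06,20],
  [0.44,-0.11,0,-0.08,20],
  [0.55,-0.135,0,-0.1,20],
  [0.65,-0.155,0,-0.12,20],
  [0.73,-0.175,0,-0.12,20],
  [0.79,-0.19,0,-0.12,20],
  [0.82,-0.196,0,-0.12,20],
  [0.82,-0.196,0,-0.12,20],
])

```text
time_s: 6.75
tcp_pos: [0.5401, 0.0983, 0.2238]
eef_rot: [179.8, -0.0, -76.3]
contact_force: [-0.1, 1.9, -2.8]
gripper_width: 0.0327
gripper_force: 30.0
```

```bash
python3 - <<'E'
from h import *
s=r.get_state();print(s['tcp_pos'],s['eef_rot'],s['gripper_width'],s['gripper_force'])
a,c=shot('wrist','w4.png')
h=cv2.cvtColor(a,cv2.COLOR_BGR2HSV)
g=a.min(2); m=((g>185)&(h[...,1]<40)).astype(np.uint8)*255; m[250:]=0
cs,_=cv2.findContours(m,cv2.RETR_EXTERNAL,cv2.CHAIN_APPROX_SIMPLE)
for k in sorted(cs,key=cv2.contourArea)[-3:]:
    print(cv2.contourArea(k),cv2.boundingRect(k)); q=cv2.approxPolyDP(k,6,True)[:,0]; print(q.tolist()); print(cast(c,q,.018))
E
```

```text
[0.5401 0.0983 0.2238] [179.828   -0.0432 -76.2507] 0.03266063455641167 29.979490041732788
21.0 (256, 156, 9, 4)
[[256, 156], [264, 158]]
[[0.5656 0.0788 0.018 ]
 [0.5565 0.0789 0.018 ]]
544.5 (209, 0, 38, 158)
[[214, 0], [209, 153], [246, 157], [212, 151]]
[[ 0.6404 -0.0616  0.018 ]
 [ 0.6171  0.0879  0.018 ]
 [ 0.5762  0.0825  0.018 ]
 [ 0.6143  0.085   0.018 ]]
10107.0 (216, 0, 118, 151)
[[333, 0], [326, 32], [328, 0], [222, 0], [217, 147], [247, 149], [247, 78], [265, 76], [282, 89], [285, 80], [298, 80], [300, 67], [325, 62]]
[[ 0.5257 -0.0896  0.018 ]
 [ 0.5245 -0.0603  0.018 ]
 [ 0.5305 -0.0884  0.018 ]
 [ 0.6326 -0.0634  0.018 ]
 [ 0.6098  0.0793  0.018 ]
 [ 0.577   0.0736  0.018 ]
 [ 0.5929  0.0015  0.018 ]
 [ 0.575  -0.0049  0.018 ]
 [ 0.5546  0.0034  0.018 ]
 [ 0.5537 -0.006   0.018 ]
 [ 0.5404 -0.0093  0.018 ]
 [ 0.5417 -0.0221  0.018 ]
 [ 0.5177 -0.0329  0.018 ]]
```

View pics/w4.png

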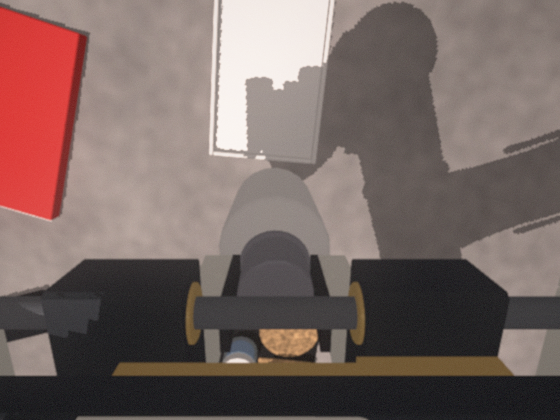

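```bash
python3 - <<'E'
from h import *
T=np.eye(4);T[:3,:3]=R.from_euler('xyz',[179.83,-.04,-76.25],degrees=True).as_matrix();T[:3,3]=[.5401,.0983,.2238]
c=cam('wrist',T)
L1,L2,R1,R2=cast(c,[(214.5,0),(209.5,154),(333.5,0),(315.5,162)],.018)
ang=lambda a,b:np.degrees(np.arctan2(*(b-a)[1::-1]))
print(L2,R2,'width',np.linalg.norm(L2-R2)); print('left',ang(L1,L2)-90,'right',ang(R1,R2)-90,'near',ang(R2,L2))
y=np.radians((ang(L1,L2)-90+ang(R1,R2)-90+ang(R2,L2))/3); yv=np.array([-np.sin(y),np.cos(y)])
C=(L2+R2)[:2]/2-.09*yv; print('yaw',np.degrees(y),'centre',C,'-44',C-.044*yv,'+44',C+.044*yv)
k=C-.044*yv; go(k[0],k[1],np.degrees(y)-90,.225)
E
```

```text
[0.6164 0.0889 0.018 ] [0.4994 0.0696 0.018 ] width 0.11858922040177955
left 8.866519127745946 right 9.21270614769361 near 9.377967823393345
yaw 9.152397699610969 centre [ 0.5722 -0.0096] -44 [ 0.5792 -0.0531] +44 [0.5652 0.0338]
tcp [0.5401 0.0993 0.224 ] yaw -76.22268791411344 shares [ 0.6293 -0.0069 -0.0039  0.0771]
```

The tray's near corners are at (209,154) and (315,162). That gives a 118.6 mm width (given: 120), yaw 9.2° and centre (0.572,−0.010). Now the round bottle goes to the tray's −y half.

step_arm([
  [0.05,0,0,0.02,20],
  [0.14,0,0,0.04,20],
  [0.24,0,0,0.08,20],
  [0.34,0,0,0.08,20],
  [0.44,0,0,0.08,20],
  [0.53,-0.005,0,0.08,20],
  [0.59,-0.006,0,0.08,20],
  [0.625,-0.007,0,0.08,20],
  [0.63,-0.007,0,0.08,20],
  [0.63,-0.007,0.06,0.08,20],
  [0.63,-0.007,0.14,0.08,20],
  [0.63,-0.007,0.22,0.08,20],
])

```text
time_s: 7.8
tcp_pos: [0.5802, -0.0511, 0.1702]
eef_rot: [-179.9, 0.0, -80.9]
contact_force: [0.5, -0.1, -2.0]
gripper_width: 0.0333
gripper_force: 30.0
```

```bash
python3 - <<'E'
from h import *
go(.5792,-.0531,-80.85,.1005)
E
```

```text
tcp [ 0.5802 -0.0511  0.1702] yaw -80.89657581918112 shares [ 0.0074  0.0052  0.2787 -0.0008]
```

step_arm([
  [0.004,0.004,0.07,0,20],
  [0.006,0.005,0.14,0,20],
  [0.006,0.005,0.2,0,20],
  [0.006,0.005,0.24,0,20],
  [0.006,0.005,0.26,0,20],
  [0.006,0.005,0.272,0,20],
  [0.006,0.005,0.276,0,20],
  [0.006,0.005,0.276,0,20],
])

```text
time_s: 8.47
tcp_pos: [0.5795, -0.0536, 0.102]
eef_rot: [-180.0, -0.0, -80.9]
contact_force: [0.4, 0.9, -1.5]
gripper_width: 0.0336
gripper_force: 30.0
```

step_arm([
  [0,0,0.004,0,20],
  [0,0,0.004,0,20],
])

```text
time_s: 8.63
tcp_pos: [0.5795, -0.0538, 0.1011]
eef_rot: [-179.9, 0.0, -80.9]
contact_force: [1.0, -0.2, -1.9]
gripper_width: 0.0333
gripper_force: 30.0
```

Not touching yet. I'll lower another 1.5 mm, release and rise.

step_arm([
  [0,0,0.003,0,20],
  [0,0,0.006,0,20],
  [0,0,0.006,0,20],
])

```text
time_s: 8.88
tcp_pos: [0.5793, -0.0539, 0.0992]
eef_rot: [-180.0, -0.0, -80.9]
contact_force: [0.2, -0.5, -1.7]
gripper_width: 0.0334
gripper_force: 30.0
```

step_arm([
  [0,0,0,0,45],
  [0,0,0,0,60],
  [0,0,0,0,60],
  [0,0,0,0,60],
  [0,0,-0.08,0,60],
  [0,0,-0.2,0,60],
  [0,0,-0.35,0,60],
  [0,0,-0.5,0,60],
  [0,0,-0.5,0,60],
])

```text
time_s: 9.63
tcp_pos: [0.5831, -0.0542, 0.2325]
eef_rot: [-179.3, -0.1, -80.9]
contact_force: [1.6, 0.9, 1.9]
gripper_width: 0.06
gripper_force: 0.0
```

```bash
python3 - <<'E'
from h import *
go(.46,.35,-83.3,.24)
E
```

```text
tcp [ 0.5831 -0.0542  0.2325] yaw -80.8700095119762 shares [-1.6744  0.2296 -0.0298  0.0405]
```

step_arm([
  [-0.12,0.01,-0.1,0.01,60],
  [-0.28,0.03,-0.2,0.02,60],
  [-0.44,0.05,-0.3,0.04,60],
  [-0.6,0.08,-0.4,0.04,60],
  [-0.76,0.1,-0.4,0.04,60],
  [-0.9,0.12,-0.4,0.04,60],
  [-0.98,0.13,-0.4,0.04,60],
])

```text
time_s: 10.22
tcp_pos: [0.5075, 0.1858, 0.3253]
eef_rot: [-179.9, 0.1, -83.3]
contact_force: [1.8, -0.6, -0.8]
gripper_width: 0.0599
gripper_force: 0.0
```

```bash
python3 - <<'E'
from h import *
go(.475,.37,-83.3,.33)
E
```

```text
tcp [0.5075 0.1858 0.3253] yaw -83.27640066564551 shares [-0.747   0.0428 -0.0187  0.0004]
```

step_arm([
  [-0.15,0.01,-0.02,0,60],
  [-0.3,0.02,-0.02,0,60],
  [-0.45,0.025,-0.02,0,60],
  [-0.6,0.035,-0.02,0,60],
  [-0.7,0.04,-0.02,0,60],
  [-0.747,0.043,-0.02,0,60],
  [-0.747,0.043,-0.02,0,60],
])

```text
time_s: 10.8
tcp_pos: [0.4753, 0.3694, 0.328]
eef_rot: [179.9, -0.0, -83.2]
contact_force: [0.3, -0.3, -0.2]
gripper_width: 0.0599
gripper_force: 0.0
```

```bash
cat > meas.py <<'E'
from h import *
def cork(a,c):
    h=cv2.cvtColor(a,cv2.COLOR_BGR2HSV); o=cv2.inRange(h,(5,70,40),(25,255,255)); o[250:]=0
    cs,_=cv2.findContours(o,cv2.RETR_EXTERNAL,cv2.CHAIN_APPROX_NONE)
    return [k for k in cs if cv2.contourArea(k)>150]
def circ(P,Rr=None):
    from scipy.optimize import least_squares
    return least_squares(lambda q:np.hypot(P[:,0]-q[0],P[:,1]-q[1])-(Rr or q[2]),[*P[:,:2].mean(0),.03],loss='soft_l1',f_scale=.001).x
E
python3 - <<'E'
from meas import *
s=r.get_state();print(s['tcp_pos'],s['eef_rot'])
a,c=shot('wrist','w5.png')
np.save('c5.npy',c[0])
for k in cork(a,c):
    P=cast(c,k[:,0],.006); print('cork',cv2.boundingRect(k),cv2.contourArea(k)); q=circ(P); print(' circle',q,'fixed r',circ(P,.04))
    ap=cv2.approxPolyDP(k,4,True)[:,0]; print(np.c_[ap,cast(c,ap,.006)[:,:2]] if len(ap)<9 else len(ap))
g=a.min(2); m=(g>200).astype(np.uint8); m[250:]=0
cs,_=cv2.findContours(m,cv2.RETR_EXTERNAL,cv2.CHAIN_APPROX_NONE)
for k in cs:
    if cv2.contourArea(k)>200: print('white',cv2.boundingRect(k),cv2.contourArea(k),circ(cast(c,k[:,0],.048)))
E
```

```text
[0.4753 0.3694 0.328 ] [179.9461  -0.0421 -83.1904]
cork (257, 144, 52, 51) 499.0
 circle [0.4575 0.3836 0.0416] fixed r [0.4591 0.3821 0.03  ]
[[308.     145.       0.4309   0.3386]
 [258.     145.       0.5017   0.347 ]
 [258.     193.       0.4943   0.4169]
 [266.     153.       0.4891   0.3569]
 [297.     151.       0.4453   0.3489]
 [308.     161.       0.4276   0.3612]]
cork (254, 80, 59, 62) 2752.5
 circle [0.4716 0.2973 0.0403] fixed r [0.4716 0.2972 0.03  ]
[[285.      80.       0.4744   0.2561]
 [259.      92.       0.5078   0.2756]
 [254.     106.       0.5127   0.2947]
 [258.     127.       0.5043   0.3222]
 [278.     141.       0.474    0.3381]
 [299.     137.       0.4451   0.329 ]
 [312.     115.       0.4313   0.2971]
 [307.      92.       0.4425   0.2679]]
white (222, 126, 32, 32) 749.5 [0.5275 0.3417 0.02  ]
```

View pics/w5.png

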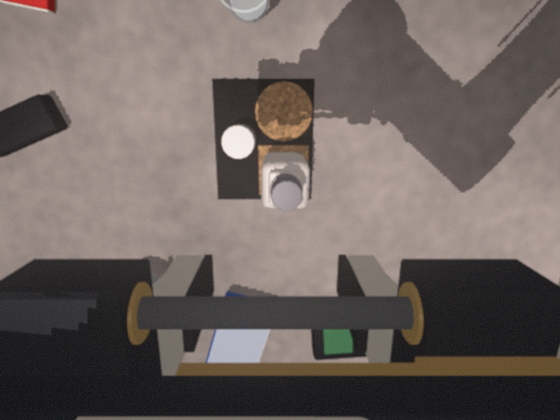

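This view shows:
- **Round coaster:** full circle at (284,110); centre (0.4716,0.2973), fitted radius 40.3 mm.
- **Square coaster:** corners (308,145), (258,145) and (258,193); centre ≈ (0.4624,0.3784), yaw 6.5°, 81 mm from the round one.
- **Jar lid:** (238,142).
- **Square cap:** (287,193).

```bash
python3 - <<'E'
from h import *
c=cam('wrist'); p=cast(c,(287,193),.156)[0]; print(p)
go(p[0],p[1],-83.4,.100)
E
```

```text
[0.4615 0.3758 0.156 ]
tcp [0.4756 0.368  0.3283] yaw -83.22981815822685 shares [-0.0375  0.0522  0.9134  0.0028]
```

step_arm([
  [-0.042,0.052,0.12,0,60],
  [-0.042,0.052,0.27,0,60],
  [-0.042,0.052,0.42,0,60],
  [-0.042,0.052,0.57,0,60],
  [-0.042,0.052,0.7,0,60],
  [-0.042,0.052,0.8,0,60],
  [-0.042,0.052,0.87,0,60],
  [-0.042,0.052,0.905,0,60],
  [-0.042,0.052,0.913,0,60],
  [-0.042,0.052,0.913,0,60],
  [-0.042,0.052,0.913,0,20],
  [-0.042,0.052,0.913,0,20],
], newtons=30)

```text
time_s: 11.85
tcp_pos: [0.4626, 0.3767, 0.1024]
eef_rot: [-179.9, 0.1, -83.3]
contact_force: [0.3, -0.2, 0.7]
gripper_width: 0.0517
gripper_force: 0.0
```

step_arm([
  [0,0,0,0,20],
  [0,0,0,0,20],
  [0,0,0,0,20],
  [0,0,0,0,20],
])

```text
time_s: 12.18
tcp_pos: [0.4621, 0.3765, 0.1014]
eef_rot: [-179.9, 0.0, -83.3]
contact_force: [0.1, -0.5, 3.9]
gripper_width: 0.0331
gripper_force: 30.0
```

step_arm([
  [0,0,0,0,20],
  [0,0,-0.02,0,20],
  [0,0,-0.06,0,20],
  [0,0,-0.14,0,20],
  [0,0,-0.24,0,20],
  [0,0,-0.36,0,20],
  [0,0,-0.46,0,20],
  [0,0,-0.5,0,20],
  [0,0,-0.5,0,20],
])

```text
time_s: 12.93
tcp_pos: [0.4627, 0.3771, 0.2289]
eef_rot: [-179.8, 0.2, -83.3]
contact_force: [0.2, 0.8, -2.5]
gripper_width: 0.0334
gripper_force: 30.0
```

```bash
python3 - <<'E'
from h import *
go(.5652,.0338,-80.85,.225)
E
```

```text
tcp [0.4627 0.3771 0.2289] yaw -83.31643863523155 shares [ 1.4118 -0.2474  0.0156 -0.0411]
```

step_arm([
  [0.04,-0.01,0,0,20],
  [0.12,-0.02,0,0,20],
  [0.22,-0.04,0,-0.02,20],
  [0.33,-0.06,0,-0.04,20],
  [0.44,-0.08,0,-0.04,20],
  [0.55,-0.1,0,-0.04,20],
  [0.66,-0.12,0,-0.04,20],
  [0.77,-0.14,0,-0.04,20],
  [0.87,-0.155,0,-0.04,20],
  [0.94,-0.17,0,-0.04,20],
  [0.98,-0.175,0,-0.04,20],
  [0.98,-0.175,0,-0.04,20],
])

```text
time_s: 13.93
tcp_pos: [0.533, 0.1354, 0.2239]
eef_rot: [179.8, -0.1, -81.1]
contact_force: [-0.1, 0.7, -2.7]
gripper_width: 0.0331
gripper_force: 30.0
```

```bash
python3 - <<'E'
from h import *
go(.5652,.0338,-80.85,.225)
E
```

```text
tcp [0.533  0.1354 0.2239] yaw -81.06508890301723 shares [ 0.4214 -0.0639 -0.0043 -0.0036]
```

step_arm([
  [0.05,-0.01,0,0,20],
  [0.13,-0.02,0,0,20],
  [0.22,-0.03,0,0,20],
  [0.31,-0.045,0,0,20],
  [0.38,-0.06,0,0,20],
  [0.421,-0.064,0,0,20],
  [0.421,-0.064,0,0,20],
  [0.421,-0.064,0.05,0,20],
  [0.421,-0.064,0.12,0,20],
  [0.421,-0.064,0.2,0,20],
  [0.421,-0.064,0.28,0,20],
  [0.421,-0.064,0.32,0,20],
])

```text
time_s: 14.93
tcp_pos: [0.5644, 0.037, 0.1429]
eef_rot: [179.8, 0.0, -80.9]
contact_force: [-0.4, -0.2, -2.6]
gripper_width: 0.0331
gripper_force: 30.0
```

```bash
python3 - <<'E'
from h import *
go(.5652,.0338,-80.85,.100)
E
```

```text
tcp [0.5644 0.037  0.1429] yaw -80.90998648509755 shares [ 0.013  -0.0011  0.1716 -0.001 ]
```

step_arm([
  [0.008,0,0.06,0,20],
  [0.008,0,0.11,0,20],
  [0.008,0,0.145,0,20],
  [0.008,0,0.16,0,20],
  [0.008,0,0.168,0,20],
  [0.008,0,0.168,0,20],
])

```text
time_s: 15.43
tcp_pos: [0.5666, 0.0347, 0.1038]
eef_rot: [-180.0, -0.0, -80.9]
contact_force: [0.2, -0.1, -2.7]
gripper_width: 0.0331
gripper_force: 30.0
```

step_arm([
  [0,0,0.004,0,20],
  [0,0,0.004,0,20],
])

```text
time_s: 15.6
tcp_pos: [0.5669, 0.0347, 0.1033]
eef_rot: [-179.9, 0.0, -80.9]
contact_force: [0.6, -0.1, -2.0]
gripper_width: 0.0333
gripper_force: 30.0
```

step_arm([
  [0,0,0.004,0,20],
  [0,0,0.008,0,20],
  [0,0,0.01,0,20],
  [0,0,0.01,0,20],
])

```text
time_s: 15.93
tcp_pos: [0.5666, 0.0344, 0.1004]
eef_rot: [-180.0, -0.0, -80.9]
contact_force: [0.5, -0.0, -0.9]
gripper_width: 0.0328
gripper_force: 30.0
```

step_arm([
  [0,0,0.004,0,20],
  [0,0,0.004,0,20],
])

```text
time_s: 16.1
tcp_pos: [0.5669, 0.0344, 0.1003]
eef_rot: [-179.9, -0.0, -80.9]
contact_force: [-2.4, -0.9, 5.9]
gripper_width: 0.0334
gripper_force: 30.0
```

Contact at 5.9 N, so the square bottle stands in the tray. I'll release, rise and head back to the jar.

step_arm([
  [0,0,-0.004,0,20],
  [0,0,-0.004,0,45],
  [0,0,-0.004,0,60],
  [0,0,-0.004,0,60],
  [0,0,-0.004,0,60],
  [0,0,-0.08,0,60],
  [0,0,-0.2,0,60],
  [0,0,-0.35,0,60],
  [0,0,-0.5,0,60],
])

```text
time_s: 16.85
tcp_pos: [0.5659, 0.0342, 0.2252]
eef_rot: [179.9, -0.0, -80.9]
contact_force: [1.0, -0.1, -0.2]
gripper_width: 0.0596
gripper_force: 0.0
```

step_arm([
  [-0.15,0.01,0,0,60],
  [-0.31,0.03,0,0.01,60],
  [-0.47,0.04,0,0.02,60],
  [-0.63,0.05,0,0.04,60],
  [-0.79,0.06,0,0.04,60],
  [-0.93,0.07,0,0.04,60],
  [-0.98,0.08,0,0.04,60],
])

```text
time_s: 17.43
tcp_pos: [0.5073, 0.2772, 0.224]
eef_rot: [-180.0, 0.0, -83.2]
contact_force: [-0.0, 0.1, -0.2]
gripper_width: 0.06
gripper_force: 0.0
```

```bash
python3 - <<'E'
from h import *
go(.5275,.345,-83.4,.20)
b,cb=shot('scene','s2.png')
cv2.imwrite('pics/s2c.png',cv2.resize(b[130:290,130:370],(720,480),interpolation=cv2.INTER_CUBIC))
E
```

```text
tcp [0.5073 0.2772 0.224 ] yaw -83.18421445959969 shares [-0.2598 -0.1126  0.096   0.0036]
```

View pics/s2c.png

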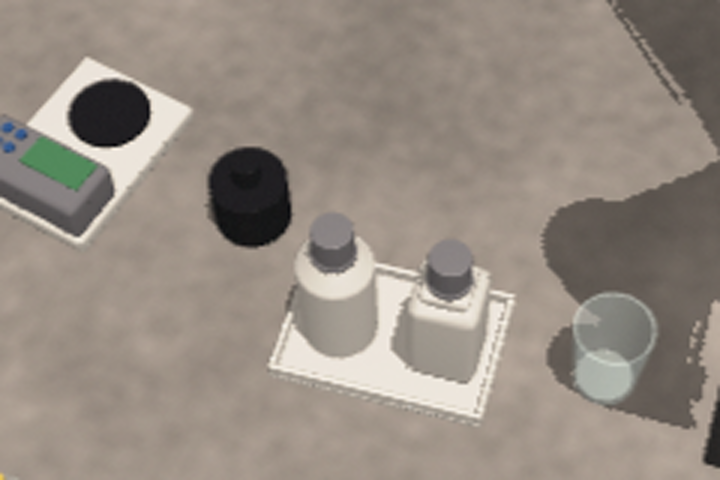

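Both bottles stand upright in the tray: caps at crop (333,233) and (450,262). The shade and plate are clear and the beaker is untouched. Now the jar.

step_arm([
  [-0.13,-0.06,0.05,0,70],
  [-0.24,-0.112,0.1,0,70],
  [-0.25,-0.112,0.2,0,70],
  [-0.25,-0.112,0.3,0,70],
  [-0.25,-0.112,0.36,0,70],
  [-0.25,-0.112,0.36,0,70],
])

```text
time_s: 17.98
tcp_pos: [0.5268, 0.3367, 0.13]
eef_rot: [179.7, -0.2, -83.4]
contact_force: [-1.2, -0.2, -0.4]
gripper_width: 0.0701
gripper_force: 0.0
```

```bash
python3 - <<'E'
from meas import *
print(r.get_state()['tcp_pos'])
a,c=shot('wrist','w6.png')
g=a.min(2); m=(g>190).astype(np.uint8); m[:100]=0
cs,_=cv2.findContours(m,cv2.RETR_EXTERNAL,cv2.CHAIN_APPROX_NONE)
for k in cs:
    if cv2.contourArea(k)>300: print('white',cv2.boundingRect(k),cv2.contourArea(k),circ(cast(c,k[:,0],.048)))
print(proj(c,[.527,.342,.048]))
go(.527,.342,-83.4,-.008)
E
```

```text
[0.5268 0.3367 0.13  ]
white (247, 194, 52, 45) 1668.5 [0.5263 0.3438 0.0191]
[[273.0845 214.2582]]
tcp [0.528  0.3374 0.1325] yaw -83.34187277661226 shares [-0.0189  0.0016  0.5619  0.001 ]
```

step_arm([
  [-0.022,0.002,0.1,0,70],
  [-0.022,0.002,0.22,0,70],
  [-0.022,0.002,0.34,0,70],
  [-0.022,0.002,0.44,0,70],
  [-0.022,0.002,0.51,0,70],
  [-0.022,0.002,0.54,0,70],
  [-0.022,0.002,0.555,0,70],
  [-0.022,0.002,0.555,0,70],
])

```text
time_s: 18.7
tcp_pos: [0.5282, 0.3444, -0.0037]
eef_rot: [-179.9, 0.0, -83.3]
contact_force: [0.3, 0.1, -0.4]
gripper_width: 0.07
gripper_force: 0.0
```

step_arm([
  [0,0,0,0,30],
  [0,0,0,0,30],
  [0,0,0,0,30],
  [0,0,0,0,30],
  [0,0,0,0,30],
  [0,0,0,0,30],
], newtons=20)

```text
time_s: 19.2
tcp_pos: [0.5278, 0.3443, -0.0038]
eef_rot: [-180.0, 0.0, -83.3]
contact_force: [-0.9, 0.0, 4.9]
gripper_width: 0.0435
gripper_force: 20.0
```

Jar gripped (43.5 mm). I'll lift high, clear of the bottles, and travel towards the meter, turning on the way.

step_arm([
  [0,0,-0.03,0,30],
  [0,0,-0.12,0,30],
  [0,0,-0.26,0,30],
  [0,0,-0.42,0,30],
  [0.04,0.03,-0.58,0.05,30],
  [0.14,0.06,-0.72,0.13,30],
  [0.26,0.1,-0.86,0.23,30],
  [0.4,0.13,-0.96,0.34,30],
  [0.55,0.16,-0.98,0.45,30],
  [0.7,0.18,-0.98,0.56,30],
  [0.85,0.2,-0.98,0.66,30],
  [0.98,0.22,-0.98,0.75,30],
])

```text
time_s: 20.2
tcp_pos: [0.5005, 0.092, 0.2415]
eef_rot: [-180.0, 0.1, -128.6]
contact_force: [0.3, -0.6, -1.5]
gripper_width: 0.0434
gripper_force: 20.0
```

```bash
python3 - <<'E'
from h import *
print(r.get_state()['gripper_width'],r.get_state()['joints'])
go(.46,-.13,-170,.25)
E
```

```text
0.0433948870784988 [ 32.5514   2.8941 -15.2661  -0.0068 -71.7674 -71.1902]
tcp [0.5005 0.092  0.2415] yaw -128.64093043232532 shares [ 0.7948 -0.4279 -0.0341  0.6893]
```

step_arm([
  [0.08,-0.04,-0.02,0.07,30],
  [0.16,-0.08,-0.03,0.14,30],
  [0.26,-0.14,-0.03,0.23,30],
  [0.36,-0.19,-0.03,0.33,30],
  [0.46,-0.25,-0.03,0.42,30],
  [0.56,-0.3,-0.03,0.51,30],
  [0.65,-0.35,-0.03,0.59,30],
  [0.72,-0.39,-0.03,0.65,30],
  [0.77,-0.415,-0.03,0.68,30],
  [0.79,-0.428,-0.03,0.69,30],
  [0.79,-0.428,-0.03,0.69,30],
])

```text
time_s: 21.12
tcp_pos: [0.4623, -0.128, 0.2482]
eef_rot: [180.0, 0.0, -169.8]
contact_force: [-0.5, 0.8, -1.6]
gripper_width: 0.0435
gripper_force: 20.0
```

```bash
python3 - <<'E'
from meas import *
s=r.get_state();print(s['tcp_pos'],s['eef_rot'],s['gripper_width'])
a,c=shot('wrist','w7.png'); np.save('c7.npy',c[0]); print(c[0][:3,3],proj(c,[[.4744,-.332,.022],[.5075,-.17,.08]]))
E
```

```text
[ 0.4623 -0.128   0.2482] [ 179.9997    0.0016 -169.8195] 0.043468066383130645
[ 0.3862 -0.1422  0.4423] [[101.724  154.2506]
 [228.9091 218.9994]]
```

View pics/w7.png

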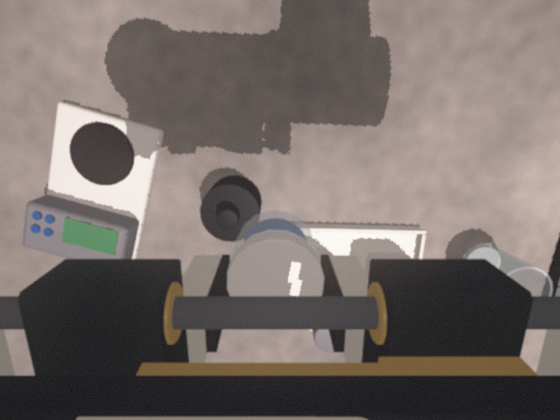

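The plate is a black disc at (102,153). The shade is at about (230,205) with its knob at (227,215). The jar hangs at (275,275) and the tray is behind. Next I'll fit the plate circle.

```bash
python3 - <<'E'
from meas import *
a=cv2.imread('pics/w7.png'); c=cam('wrist'); c=(np.load('c7.npy'),)+c[1:]
g=a.max(2)
m=np.zeros_like(g); m[115:190,60:142]=(g[115:190,60:142]<75)*255
cs,_=cv2.findContours(m,cv2.RETR_EXTERNAL,cv2.CHAIN_APPROX_NONE); k=max(cs,key=cv2.contourArea)
print(cv2.boundingRect(k),cv2.contourArea(k)); P=cast(c,k[:,0],.022); print('plate',circ(P),circ(P,.037))
# meter base corners, top at 22mm?
q=[(62,101),(162,132),(48,200)]; C=cast(c,q,.022); print(C); d=C[1]-C[0]; print('edge len',np.linalg.norm(d),np.degrees(np.arctan2(d[1],d[0])))
m=np.zeros_like(g); m[170:245,195:265]=(g[170:245,195:265]<62)*255
cs,_=cv2.findContours(m,cv2.RETR_EXTERNAL,cv2.CHAIN_APPROX_NONE); k=max(cs,key=cv2.contourArea); print('shade bbox',cv2.boundingRect(k))
b,cb=shot('scene'); g=b.max(2); m=np.zeros_like(g); m[150:190,140:190]=(g[150:190,140:190]<75)*255
cs,_=cv2.findContours(m,cv2.RETR_EXTERNAL,cv2.CHAIN_APPROX_NONE); k=max(cs,key=cv2.contourArea); P=cast(cb,k[:,0],.022); print('plate scene',cv2.boundingRect(k),circ(P),circ(P,.037))
E
```

```text
(71, 123, 62, 53) 2248.5
plate [ 0.4673 -0.3339  0.0305] [ 0.4609 -0.3356  0.03  ]
[[ 0.4223 -0.3782  0.022 ]
 [ 0.4365 -0.2648  0.022 ]
 [ 0.5416 -0.394   0.022 ]]
edge len 0.11431551243497046 82.83450660842927
shade bbox (212, 176, 48, 31)
plate scene (153, 157, 27, 22) [ 0.4752 -0.3312  0.0351] [ 0.475  -0.3311  0.03  ]
```

```bash
python3 - <<'E'
from h import *
go(.52,-.331,172.8,.25)
E
```

```text
tcp [ 0.4628 -0.1268  0.248 ] yaw -169.6997894072425 shares [-0.0792 -0.8447 -0.0078  0.2917]
```

step_arm([
  [-0.01,-0.07,0,0.04,30],
  [-0.02,-0.18,0,0.09,30],
  [-0.03,-0.31,0,0.15,30],
  [-0.04,-0.44,0,0.2,30],
  [-0.05,-0.57,0,0.25,30],
  [-0.06,-0.7,0,0.29,30],
  [-0.07,-0.79,0,0.29,30],
  [-0.08,-0.84,0,0.29,30],
  [-0.08,-0.845,0,0.29,30],
  [-0.08,-0.845,0,0.29,30],
])

```text
time_s: 22.05
tcp_pos: [0.5205, -0.3308, 0.2473]
eef_rot: [180.0, -0.1, 172.9]
contact_force: [-0.2, 0.5, -0.5]
gripper_width: 0.0433
gripper_force: 20.0
```

```bash
python3 - <<'E'
from meas import *
s=r.get_state();print(s['tcp_pos'],s['eef_rot'],s['gripper_width'])
a,c=shot('wrist','w8.png'); np.save('c8.npy',c[0]); e=proj(c,[.475,-.331,.022])[0]; print('expect',e)
x,y=e.astype(int); g=a.max(2)
print('row',g[y,x-60:x+60:4]); print('col',g[max(0,y-60):y+80:4,x])
for th in (60,75,95):
    m=((g<th)*255).astype(np.uint8); m[230:]=0
    cs,_=cv2.findContours(m,cv2.RETR_EXTERNAL,cv2.CHAIN_APPROX_NONE)
    for k in cs:
        if cv2.contourArea(k)>1500: P=cast(c,k[:,0],.022); print(th,cv2.boundingRect(k),cv2.contourArea(k),circ(P),circ(P,.037))
E
```

```text
[ 0.5205 -0.3308  0.2473] [179.9729  -0.0632 172.8926] 0.04329023282173123
expect [270.1137 136.0854]
row [106 110 144 170 170 169 168  65  59  56  51  54  51  48  51  52  50  52
  52  53  51  49  51 167 170 171 168 167 113 113]
col [105 106 105 106 107 157 168  53  47  50  51  49  53  55  53  52  56  55
  56  61  62  63  60 136 171 226 252 252 238 126 101 135 159 175 169]
60 (239, 104, 61, 59) 2514.5 [ 0.4698 -0.3318  0.0319] [ 0.465  -0.3311  0.03  ]
75 (238, 104, 62, 63) 3005.0 [ 0.4744 -0.3326  0.0352] [ 0.4746 -0.3327  0.03  ]
95 (0, 152, 112, 78) 1827.0 [ 0.5271 -0.6138  0.0605] [ 0.5028 -0.597   0.03  ]
95 (375, 118, 77, 64) 3739.5 [ 0.511  -0.1673  0.0408] [ 0.5116 -0.1653  0.03  ]
95 (238, 103, 63, 65) 3101.5 [ 0.4745 -0.3325  0.0358] [ 0.4746 -0.3325  0.03  ]
```

Plate centre (0.4746,−0.3326) from the wrist and (0.475,−0.331) from the scene agree. Lowering the jar onto it.

step_arm([
  [0.06,-0.01,0.05,0,30],
  [0.13,-0.02,0.15,0,30],
  [0.181,-0.029,0.28,0,30],
  [0.181,-0.029,0.42,0,30],
  [0.181,-0.029,0.56,0,30],
  [0.181,-0.029,0.68,0,30],
  [0.181,-0.029,0.78,0,30],
  [0.181,-0.029,0.85,0,30],
  [0.181,-0.029,0.89,0,30],
  [0.181,-0.029,0.9,0,30],
  [0.181,-0.029,0.9,0,30],
])

```text
time_s: 23.02
tcp_pos: [0.4747, -0.3322, 0.0233]
eef_rot: [-180.0, -0.0, 172.9]
contact_force: [-0.4, 0.9, -0.3]
gripper_width: 0.0433
gripper_force: 20.0
```

```bash
python3 - <<'E'
from h import *
go(.4747,-.3324,172.9,.0155)
E
```

```text
tcp [ 0.4747 -0.3322  0.0233] yaw 172.946273818352 shares [-0.0002 -0.0006  0.0311  0.0008]
```

step_arm([
  [0,0,0.012,0,30],
  [0,0,0.02,0,30],
  [0,0,0.02,0,30],
])

```text
time_s: 23.27
tcp_pos: [0.4748, -0.3329, 0.0186]
eef_rot: [-180.0, 0.1, 172.9]
contact_force: [-0.2, -0.1, -0.1]
gripper_width: 0.0432
gripper_force: 20.0
```

step_arm([
  [0,0,0.004,0,30],
  [0,0,0.006,0,30],
  [0,0,0.006,0,30],
])

```text
time_s: 23.52
tcp_pos: [0.4744, -0.333, 0.0166]
eef_rot: [-180.0, 0.0, 172.9]
contact_force: [0.7, 0.1, -0.5]
gripper_width: 0.0431
gripper_force: 20.0
```

step_arm([
  [0,0,0.004,0,30],
  [0,0,0.006,0,30],
  [0,0,0.006,0,30],
])

```text
time_s: 23.77
tcp_pos: [0.4744, -0.333, 0.0152]
eef_rot: [-180.0, 0.0, 172.9]
contact_force: [-0.0, 0.4, 1.4]
gripper_width: 0.0431
gripper_force: 20.0
```

Touching. I'll open, rise, and move back to the view pose to check the jar's position.

step_arm([
  [0,0,0,0,50],
  [0,0,0,0,60],
  [0,0,0,0,62],
  [0,0,-0.04,0,62],
  [0,0,-0.14,0,62],
  [0,0,-0.28,0,62],
  [0,0,-0.43,0,62],
  [0,0,-0.58,0,62],
  [-0.06,0,-0.73,0,62],
  [-0.14,0.02,-0.86,0,62],
  [-0.18,0.03,-0.92,0,62],
  [-0.18,0.03,-0.92,0,62],
])

```text
time_s: 24.77
tcp_pos: [0.5233, -0.3319, 0.2505]
eef_rot: [-179.9, 0.4, 172.9]
contact_force: [0.2, 0.1, -0.2]
gripper_width: 0.0618
gripper_force: 0.0
```

```bash
python3 - <<'E'
from meas import *
s=r.get_state();print(s['tcp_pos'],s['eef_rot'],s['gripper_width'])
a,c=shot('wrist','w9.png'); np.save('c9.npy',c[0]); g=a.max(2); n=a.min(2)
def fit(m,z,lo,box=None):
    cs,_=cv2.findContours(m,cv2.RETR_EXTERNAL,cv2.CHAIN_APPROX_NONE)
    for k in cs:
        if cv2.contourArea(k)>lo: print(z,cv2.boundingRect(k),cv2.contourArea(k),circ(cast(c,k[:,0],z)))
m=((g<85)*255).astype(np.uint8); m[230:]=0; m[:,:220]=0; m[:,330:]=0; fit(m,.022,300)
e=proj(c,[.4747,-.3324,.067])[0].astype(int); print(e)
w=np.zeros_like(g); w[e[1]-22:e[1]+22,e[0]-22:e[0]+22]=(n[e[1]-22:e[1]+22,e[0]-22:e[0]+22]>120)*255; fit(w,.067,200)
# shade: knob and body
h=np.zeros_like(g); h[60:235,340:470]=(g[60:235,340:470]<60)*255; fit(h,.056,800)
print(proj(c,[[.5075,-.17,.08],[.5075,-.17,0]]))
E
```

```text
[ 0.5233 -0.3319  0.2505] [-179.858     0.441   172.9336] 0.06176155422513374
0.022 (239, 99, 63, 64) 3068.0 [ 0.4744 -0.3326  0.0356]
[269 134]
0.067 (249, 112, 40, 41) 1274.5 [ 0.472  -0.3331  0.0205]
[[433.1747 148.2841]
 [405.5905 140.4679]]
```

The jar stands about 2 mm from the plate centre, which is well within the shade's clearance. Now the shade, with the gripper turned so that its body stays clear of the bottles.

```bash
python3 - <<'E'
from h import *
go(.515,-.225,-132,.25);go(.512,-.13,-97,.25)
E
```

```text
tcp [ 0.5215 -0.3312  0.2477] yaw 172.908363450011 shares [ 0.0783  0.4184 -0.0092 -0.9182]
tcp [ 0.5215 -0.3312  0.2477] yaw 172.908363450011 shares [ 0.1372  0.794  -0.0092 -1.5015]
```

step_arm([
  [0.01,0.06,0,-0.11,50],
  [0.02,0.13,0,-0.22,50],
  [0.04,0.2,0,-0.33,50],
  [0.05,0.27,0,-0.44,50],
  [0.07,0.34,0,-0.55,50],
  [0.08,0.41,0,-0.66,50],
  [0.09,0.48,0,-0.77,50],
  [0.1,0.55,0,-0.88,50],
  [0.115,0.63,0,-0.99,50],
  [0.13,0.72,0,-0.99,50],
  [0.137,0.79,0,-0.99,50],
])

```text
time_s: 25.73
tcp_pos: [0.5089, -0.1298, 0.2442]
eef_rot: [179.9, -0.0, -127.7]
contact_force: [0.6, 0.1, -0.1]
gripper_width: 0.0498
gripper_force: 0.0
```

step_arm([
  [0,0,0,-0.11,50],
  [0,0,0,-0.22,50],
  [0,0,0,-0.33,50],
  [0,0,0,-0.44,50],
  [0,0,0,-0.51,50],
  [0,0,0,-0.51,50],
  [0,0,0,-0.51,50],
])

```text
time_s: 26.32
tcp_pos: [0.5096, -0.1309, 0.2444]
eef_rot: [179.9, -0.0, -97.3]
contact_force: [0.2, 0.2, 0.2]
gripper_width: 0.05
gripper_force: 0.0
```

```bash
python3 - <<'E'
from meas import *
s=r.get_state();print(s['tcp_pos'],s['eef_rot'],s['gripper_width'])
a,c=shot('wrist','w10.png'); np.save('c10.npy',c[0]); g=a.max(2)
e=proj(c,[[.507,-.175,.08],[.507,-.175,0],[.507,-.175,.056]]); print(e)
x,y=e[2].astype(int)
print(a[y-60:y+60:5,x-60:x+60:5].max(2))
E
```

```text
[ 0.5096 -0.1309  0.2444] [179.929   -0.0041 -97.2889] 0.04995787852205933
[[271.4962 142.1493]
 [272.0122 135.7938]
 [271.6731 139.9707]]
[[170 165 167 110 106 108 104 108 109 112 110 110 109 108 105 100  99 102
  102  97 100  96  92  95]
 [169 168 167 104 104 105 109 105 109 108 112 108 106 106 100  96  98 103
  100  99  99  95 101  96]
 [170 167 167 109 108 106 106 107 108 111 104 105 101 100  93  95 100  99
   96  98  95  96  99  99]
 [169 166 160 119 106 106 109 107 106 108 103 108 102  94  94 100  99 101
   98  96  98  95  99  98]
 [172 168 162 131 105 105 106 107 106 105 104 104  99 100  96  97  96  98
   97  98  97  96  96 100]
 [171 166 168 107 105 104 110 107 104 101  98 101  99 101 102 102  99  98
   97  95  99  96  94 101]
 [170 170 169 141 105 109 106 105 103 103 105  87  82  91 102  99 102  94
   96 100  95  90  94  96]
 [168 169 171 156 108 106 107 106 101  54  43  45  45  46  38  67  99  98
   91  97  97  93  92  95]
 [171 174 175 137 107 108 106 103  47  49  42  44  47  39  42  39  47  96
   95 106 129  98  97  98]
 [177 172 172 148 107 108 111  49  50  44  47  44  4
[... 763 characters left out ...]
64 163 162 161 168 166 147  93  96  96  93  94  91  88  91  83 166
  173 175 168 166 104  99]
 [166 164 170 166 162 162 163 173 161  96  98  96  93  92  90  90 166 165
  164 167 167 164 105 101]
 [169 167 168 169 169 165 165 174 176 169 162 142 118 144 168 174 173 169
  161 163 163 164 157 107]
 [172 172 173 173 170 171 168 170 170 169 174 177 180 177 179 181 180 169
  164 167 166 168 165 109]
 [172 172 171 171 170 175 174 175 175 174 174 173 176 181 182 180 176 172
  175 177 174 171 168 108]
 [167 174 169 172 171 175 174 178 175 173 172 173 183 187 186 179 176 178
  180 178 174 170 166 111]
 [170 173 171 171 169 170 180 174 150 118 132 127 181 186 186 182 177 174
  180 179 171 168 168 157]]
```

```bash
python3 - <<'E'
from meas import *
a=cv2.imread('pics/w10.png'); c=cam('wrist'); c=(np.load('c10.npy'),)+c[1:]; g=cv2.medianBlur(a.max(2),3)
m=np.zeros_like(g); m[95:142,232:312]=(g[95:142,232:312]<75)*255; m[142:185,232:312]=(g[142:185,232:312]<120)*255
cs,_=cv2.findContours(m,cv2.RETR_EXTERNAL,cv2.CHAIN_APPROX_NONE); k=max(cs,key=cv2.contourArea)
print(cv2.boundingRect(k),cv2.contourArea(k),cv2.minEnclosingCircle(k))
q=circ(cast(c,k[:,0],.056)); print('shade',q)
go(q[0],q[1],-97.3,.025)
E
```

```text
(239, 110, 64, 65) 3116.5 ((270.6794738769531, 141.87179565429688), 32.31293487548828)
shade [ 0.5085 -0.1723  0.033 ]
tcp [ 0.5098 -0.1309  0.2446] yaw -97.3040622057641 shares [ 0.165  -0.0159  0.8782 -0.0001]
```

The shade's fitted radius is 33 mm (given: 34), at (0.5085,−0.1723), which agrees with the scene estimate. Grasping the knob.

step_arm([
  [0.08,-0.01,0.03,0,50],
  [0.165,-0.015,0.1,0,50],
  [0.165,-0.015,0.24,0,50],
  [0.165,-0.015,0.39,0,50],
  [0.165,-0.015,0.54,0,50],
  [0.165,-0.015,0.67,0,50],
  [0.165,-0.015,0.77,0,50],
  [0.165,-0.015,0.84,0,50],
  [0.165,-0.015,0.87,0,50],
  [0.165,-0.015,0.875,0,50],
  [0.165,-0.015,0.875,0,50],
])

```text
time_s: 27.28
tcp_pos: [0.5092, -0.1723, 0.0264]
eef_rot: [180.0, -0.0, -97.2]
contact_force: [-0.4, 0.4, 0.7]
gripper_width: 0.0499
gripper_force: 0.0
```

step_arm([
  [0,0,0,0,10],
  [0,0,0,0,10],
  [0,0,0,0,10],
  [0,0,0,0,10],
  [0,0,0,0,10],
  [0,0,0,0,10],
], newtons=20)

```text
time_s: 27.78
tcp_pos: [0.5093, -0.1722, 0.0268]
eef_rot: [-180.0, 0.0, -97.1]
contact_force: [-1.1, 1.0, 4.4]
gripper_width: 0.0233
gripper_force: 20.0
```

step_arm([
  [0,0,-0.02,0,10],
  [0,0,-0.08,0,10],
  [0,0,-0.18,0,10],
  [0,0,-0.3,0,10],
  [0,0,-0.42,0,10],
  [0,0,-0.5,0,10],
  [0,0,-0.5,0,10],
])

```text
time_s: 28.37
tcp_pos: [0.5118, -0.1727, 0.1564]
eef_rot: [-179.6, -0.0, -97.1]
contact_force: [0.7, -0.5, -1.4]
gripper_width: 0.0234
gripper_force: 20.0
```

```bash
python3 - <<'E'
from h import *
print(r.get_state()['gripper_width'])
go(.4738,-.3328,-97.2,.152)
E
```

```text
0.023386952903582166
tcp [ 0.5118 -0.1727  0.1564] yaw -97.08652313866189 shares [0.6544 0.0717 0.0175 0.0019]
```

step_arm([
  [0.05,0.005,0,0,10],
  [0.13,0.012,0,0,10],
  [0.24,0.02,0,0,10],
  [0.35,0.03,0,0,10],
  [0.46,0.04,0,0,10],
  [0.56,0.055,0,0,10],
  [0.62,0.061,0,0,10],
  [0.653,0.061,0,0,10],
  [0.653,0.061,0,0,10],
  [0.653,0.061,0,0,10],
])

```text
time_s: 29.2
tcp_pos: [0.4731, -0.3324, 0.1504]
eef_rot: [179.9, 0.0, -97.2]
contact_force: [-0.3, -0.5, -1.2]
gripper_width: 0.023
gripper_force: 20.0
```

```bash
python3 - <<'E'
from h import *
print(r.get_state()['eef_rot'])
go(.4738,-.3328,-97.2,.050)
E
```

```text
[179.9283   0.0272 -97.1929]
tcp [ 0.4731 -0.3324  0.1504] yaw -97.19288967955143 shares [ 0.0014 -0.0029  0.4018  0.0001]
```

step_arm([
  [0,-0.002,0.05,0,10],
  [0,-0.002,0.12,0,10],
  [0,-0.002,0.2,0,10],
  [0,-0.002,0.28,0,10],
  [0,-0.002,0.34,0,10],
  [0,-0.002,0.38,0,10],
  [0,-0.002,0.39,0,10],
  [0,-0.002,0.39,0,10],
])

```text
time_s: 29.87
tcp_pos: [0.4741, -0.3318, 0.0533]
eef_rot: [179.9, 0.0, -97.1]
contact_force: [0.4, 0.1, -0.9]
gripper_width: 0.0231
gripper_force: 20.0
```

step_arm([
  [0,0,0.008,0,10],
  [0,0,0.012,0,10],
  [0,0,0.012,0,10],
])

```text
time_s: 30.12
tcp_pos: [0.4746, -0.3324, 0.0514]
eef_rot: [-179.9, -0.0, -97.1]
contact_force: [-0.0, 1.2, -1.3]
gripper_width: 0.0231
gripper_force: 20.0
```

step_arm([
  [0,0,0.004,0,10],
  [0,0,0.006,0,10],
  [0,0,0.006,0,10],
])

```text
time_s: 30.37
tcp_pos: [0.4742, -0.3324, 0.0494]
eef_rot: [-180.0, -0.0, -97.1]
contact_force: [-0.1, 0.4, -0.9]
gripper_width: 0.023
gripper_force: 20.0
```

step_arm([
  [0,0,0.004,0,10],
  [0,0,0.004,0,10],
])

```text
time_s: 30.53
tcp_pos: [0.4742, -0.3326, 0.0488]
eef_rot: [-180.0, -0.0, -97.1]
contact_force: [-0.6, 1.9, 5.3]
gripper_width: 0.0236
gripper_force: 20.0
```

step_arm([
  [0,0,0.003,0,10],
  [0,0,0.003,0,10],
])

```text
time_s: 30.7
tcp_pos: [0.4742, -0.3327, 0.0487]
eef_rot: [-180.0, -0.0, -97.1]
contact_force: [-3.3, 2.9, 10.4]
gripper_width: 0.0236
gripper_force: 20.0
```

The rim is on the plate at the expected height. Releasing, rising and checking.

step_arm([
  [0,0,-0.003,0,10],
  [0,0,-0.003,0,25],
  [0,0,-0.003,0,50],
  [0,0,-0.003,0,50],
  [0,0,-0.003,0,50],
  [0,0,-0.08,0,50],
  [0,0,-0.2,0,50],
  [0,0,-0.35,0,50],
  [-0.07,0,-0.5,0,50],
  [-0.16,0,-0.65,0,50],
  [-0.18,0,-0.8,0,50],
  [-0.18,0,-0.8,0,50],
])

```text
time_s: 31.7
tcp_pos: [0.4833, -0.2885, 0.2563]
eef_rot: [-179.3, -0.2, -97.0]
contact_force: [2.5, -0.9, 1.4]
gripper_width: 0.0502
gripper_force: 0.0
```

```bash
python3 - <<'E'
from meas import *
s=r.get_state();print(s['tcp_pos'],s['eef_rot'])
a,c=shot('wrist','w11.png'); np.save('c11.npy',c[0]); g=cv2.medianBlur(a.max(2),3)
e=proj(c,[.4745,-.3325,.078])[0].astype(int); print(e); x,y=e
print(g[y-48:y+49:4,x-48:x+49:4])
E
```

```text
[ 0.4833 -0.2885  0.2563] [-179.2994   -0.2144  -96.9994]
[280 140]
[[159 160 160 161 160 161 160 159 161 160 160 160 160 159 159 159 160 161
  162 160 161 158 103 100 101]
 [160 160 160 160 161 160 161 162 161 161 160 160 158 160 159 160 159 159
  159 160 160 157 102 102 102]
 [159 161 161 160 161 160 160 161 161 160 159 161 160 160 159 161 160 160
  158 159 158 157 104 102 100]
 [161 160 159 160 160 160 160 160 159 159 144 124 105 122 142 159 159 158
  159 160 160 157 103 103 102]
 [162 161 159 161 160 161 160 161 130  54  47  50  49  49  47  53 119 160
  159 159 160 154 102 104 102]
 [161 161 161 161 161 161 160  91  54  54  53  52  51  49  50  48  46  79
  157 159 158 156 105 105 103]
 [163 160 161 161 162 161 107  55  55  55  53  54  51  50  50  50  48  47
   83 159 159 155 101 103 103]
 [160 161 161 160 160 145  58  57  55  55  55  54  54  51  50  48  47  48
   46 129 159 155 103 102 104]
 [161 161 162 162 160  74  61  59  59  56  55  55  54  53  51  49  49  48
   46  50 158 154  99 100 102]
 [165 161 162 162 170  63  62  61  61  59  58  56  54  53  52  53  49  49
   47  48 127
[... 893 characters left out ...]
04 103 100  99  98  95  79  61  58  55
  123 157 157 148 102  98  97]
 [251 251 251 250 250 251 251 251 165 103 102 100  98  84  62  60  62 145
  158 157 157 148 104 101  98]
 [251 251 251 251 251 251 251 251 251 251 223 145 116 119 147 147 159 159
  158 157 157 147 102  99  97]
 [251 251 251 251 251 251 251 251 251 251 251 251 251 251 225 158 159 158
  159 158 156 147  99  96  93]
 [251 251 251 251 251 251 251 251 251 251 251 251 251 251 229 159 158 160
  157 157 157 146  97  95  95]
 [246 246 245 245 245 243 244 244 242 243 244 243 242 242 184 151 149 151
  150 149 148 112  98  97  96]
 [177 181 183 183 181 180 178 175 174 170 171 172 171 168 137 104 102 103
  102 102 101 101 100  96  95]]
```

The shade sits flat and symmetric over the jar (circle centre ~(282,138), radius ~32 px as expected). Now back to the round bottle.

```bash
python3 - <<'E'
from h import *
go(.5794,-.0538,-80.9,.25)
E
```

```text
tcp [ 0.4823 -0.288   0.2524] yaw -97.03381711681294 shares [-0.9772 -0.2708  0.0096 -0.2689]
```

step_arm([
  [-0.08,-0.02,0,-0.05,60],
  [-0.2,-0.05,0,-0.13,60],
  [-0.35,-0.1,0,-0.22,60],
  [-0.5,-0.14,0,-0.27,60],
  [-0.65,-0.18,0,-0.27,60],
  [-0.8,-0.22,0,-0.27,60],
  [-0.92,-0.25,0,-0.27,60],
  [-0.97,-0.265,0,-0.27,60],
  [-0.977,-0.271,0,-0.27,60],
  [-0.977,-0.271,0,-0.27,60],
])

```text
time_s: 32.58
tcp_pos: [0.5772, -0.0533, 0.2463]
eef_rot: [179.9, -0.0, -80.8]
contact_force: [0.2, -0.5, -0.9]
gripper_width: 0.0601
gripper_force: 0.0
```

```bash
python3 - <<'E'
from h import *
go(.5794,-.0538,-80.9,.0995)
E
```

```text
tcp [ 0.5772 -0.0533  0.2463] yaw -80.8489877349388 shares [ 0.0032 -0.0083  0.5873  0.0009]
```

step_arm([
  [0.002,-0.007,0.06,0,60],
  [0.002,-0.007,0.16,0,60],
  [0.002,-0.007,0.28,0,60],
  [0.002,-0.007,0.4,0,60],
  [0.002,-0.007,0.5,0,60],
  [0.002,-0.007,0.56,0,60],
  [0.002,-0.007,0.585,0,60],
  [0.002,-0.007,0.587,0,60],
  [0.002,-0.007,0.587,0,20],
  [0.002,-0.007,0.587,0,20],
  [0.002,-0.007,0.587,0,20],
  [0.002,-0.007,0.587,0,20],
], newtons=30)

```text
time_s: 33.58
tcp_pos: [0.5797, -0.0539, 0.1019]
eef_rot: [-179.9, 0.0, -80.9]
contact_force: [1.0, -0.2, 0.1]
gripper_width: 0.0387
gripper_force: 0.0
```

step_arm([
  [0,0,0,0,20],
  [0,0,0,0,20],
  [0,0,-0.02,0,20],
  [0,0,-0.07,0,20],
  [0,0,-0.16,0,20],
  [0,0,-0.28,0,20],
  [0,0,-0.4,0,20],
  [0,0,-0.48,0,20],
  [0,0,-0.52,0,20],
  [0,0,-0.52,0,20],
])

```text
time_s: 34.42
tcp_pos: [0.58, -0.0538, 0.233]
eef_rot: [-179.8, 0.0, -80.9]
contact_force: [0.3, 0.5, -1.2]
gripper_width: 0.0333
gripper_force: 30.0
```

```bash
python3 - <<'E'
from h import *
print(r.get_state()['gripper_width'],r.get_state()['gripper_force'])
go(.50,.18,-83.4,.26);go(.475,.395,-83.4,.28)
E
```

```text
0.033329934869778706 29.993737936019897
tcp [ 0.58   -0.0538  0.233 ] yaw -80.91966566186262 shares [-0.9741  0.1684 -0.108   0.0413]
tcp [ 0.58   -0.0538  0.233 ] yaw -80.91966566186262 shares [-1.8391  0.1314 -0.188   0.0413]
```

I must clear the square bottle's 155 mm top, so I'll lift further first and then travel.

step_arm([
  [0,0,-0.08,0,20],
  [0,0,-0.18,0,20],
  [0,0,-0.25,0,20],
  [-0.07,0.01,-0.28,0.01,20],
  [-0.17,0.03,-0.28,0.02,20],
  [-0.28,0.05,-0.28,0.03,20],
  [-0.4,0.07,-0.28,0.04,20],
  [-0.52,0.09,-0.28,0.04,20],
  [-0.64,0.11,-0.28,0.04,20],
  [-0.76,0.13,-0.28,0.04,20],
  [-0.88,0.15,-0.28,0.04,20],
  [-0.98,0.17,-0.28,0.04,20],
])

```text
time_s: 35.42
tcp_pos: [0.4968, 0.1827, 0.2984]
eef_rot: [179.8, -0.1, -83.3]
contact_force: [0.6, 0.7, -1.2]
gripper_width: 0.0331
gripper_force: 30.0
```

step_arm([
  [-0.11,0,0,0,20],
  [-0.23,-0.01,0,0,20],
  [-0.36,-0.02,0,0,20],
  [-0.48,-0.02,0,0,20],
  [-0.6,-0.03,0,0,20],
  [-0.71,-0.04,0,0,20],
  [-0.79,-0.04,0,0,20],
  [-0.85,-0.04,0,0,20],
  [-0.86,-0.04,0,0,20],
  [-0.86,-0.04,0,0,20],
  [-0.86,-0.04,0,0,20],
])

```text
time_s: 36.33
tcp_pos: [0.4833, 0.3953, 0.3002]
eef_rot: [180.0, -0.0, -83.3]
contact_force: [-0.1, -0.3, -2.3]
gripper_width: 0.0331
gripper_force: 30.0
```

```bash
cat > coast.py <<'E'
from meas import *
for i in range(4):
    a,c=shot('wrist','wc%d.png'%i); T=pose()
    for k in cork(a,c):
        P=cast(c,k[:,0],.006); b=cv2.boundingRect(k); A=cv2.contourArea(k); Rr=circ(P); rect=cv2.minAreaRect((P[:,:2]*1000).astype(np.float32)); print(b,A,'circ',Rr,'rect',np.round(rect[0],1),np.round(rect[1],1),round(rect[2],1))
E
python3 - <<'E'
from h import *
s=r.get_state(); print(s['tcp_pos'],s['eef_rot'],s['gripper_width'])
import coast
E
```

```text
[0.4833 0.3953 0.3002] [179.9585  -0.0487 -83.3364] 0.033134336853206034
(264, 126, 57, 57) 2438.5 circ [0.4608 0.3734 0.0387] rect [461.8 377.4] [75.3 75.7] 6.6
(261, 58, 63, 68) 3223.0 circ [0.4716 0.2974 0.0404] rect [471.9 297.8] [80.3 82.4] 8.8
(264, 126, 57, 57) 2438.5 circ [0.4608 0.3744 0.0387] rect [461.9 377.4] [75.2 76.1] 7.0
(261, 58, 63, 68) 3215.5 circ [0.4717 0.2974 0.0404] rect [472.1 297.4] [80.6 81.7] 10.6
(265, 126, 56, 57) 2457.0 circ [0.4609 0.374  0.0389] rect [461.5 377.4] [74.8 75.8] 6.6
(261, 58, 63, 68) 3209.0 circ [0.4717 0.2974 0.0404] rect [471.6 297.2] [81.6 81.2] 28.0
(265, 127, 56, 56) 2451.0 circ [0.4611 0.3741 0.0389] rect [461.5 378.1] [74.8 74.6] 6.6
(261, 58, 64, 68) 3215.0 circ [0.4716 0.2974 0.0404] rect [471.7 297.1] [80.7 81.6] 52.5
```

The coaster measurements repeat well: round (0.4717,0.2974), square ≈ (0.462,0.378) with yaw 6.6°. Placing the round bottle.

```bash
python3 - <<'E'
from h import *
go(.4715,.2975,-83.4,.105)
E
```

```text
tcp [0.4836 0.395  0.3012] yaw -83.38177678030581 shares [0.3819 0.0932 0.7846 0.0003]
```

step_arm([
  [0.05,0.01,0,0,20],
  [0.13,0.03,0,0,20],
  [0.22,0.05,0,0,20],
  [0.31,0.075,0,0,20],
  [0.37,0.09,0.03,0,20],
  [0.382,0.093,0.1,0,20],
  [0.382,0.093,0.19,0,20],
  [0.382,0.093,0.29,0,20],
  [0.382,0.093,0.39,0,20],
  [0.382,0.093,0.49,0,20],
  [0.382,0.093,0.57,0,20],
  [0.382,0.093,0.6,0,20],
])

```text
time_s: 37.53
tcp_pos: [0.4701, 0.2963, 0.1481]
eef_rot: [179.8, -0.1, -83.4]
contact_force: [-0.6, -0.6, -2.4]
gripper_width: 0.0337
gripper_force: 30.0
```

```bash
python3 - <<'E'
from h import *
go(.4715,.2975,-83.4,.105)
E
```

```text
tcp [0.4701 0.2963 0.1481] yaw -83.3956247326312 shares [-0.0042 -0.0063  0.1722  0.0001]
```

step_arm([
  [0,0,0.06,0,20],
  [0,0,0.11,0,20],
  [0,0,0.145,0,20],
  [0,0,0.165,0,20],
  [0,0,0.17,0,20],
  [0,0,0.17,0,20],
])

```text
time_s: 38.03
tcp_pos: [0.4717, 0.2984, 0.1086]
eef_rot: [-180.0, 0.0, -83.3]
contact_force: [-0.3, 0.5, -1.6]
gripper_width: 0.0333
gripper_force: 30.0
```

step_arm([
  [0,0,0.004,0,20],
  [0,0,0.008,0,20],
  [0,0,0.008,0,20],
])

```text
time_s: 38.28
tcp_pos: [0.4716, 0.2986, 0.1066]
eef_rot: [-180.0, 0.0, -83.3]
contact_force: [0.7, -0.8, -2.6]
gripper_width: 0.0331
gripper_force: 30.0
```

step_arm([
  [0.003,0,0.006,0,20],
  [0.003,0,0.012,0,20],
  [0.003,0,0.015,0,20],
  [0.003,0,0.015,0,20],
])

```text
time_s: 38.62
tcp_pos: [0.4717, 0.2977, 0.1026]
eef_rot: [-180.0, 0.0, -83.3]
contact_force: [-0.0, 0.4, -0.8]
gripper_width: 0.0331
gripper_force: 30.0
```

step_arm([
  [0,0,0.004,0,20],
  [0,0,0.004,0,20],
])

```text
time_s: 38.78
tcp_pos: [0.4721, 0.2978, 0.1025]
eef_rot: [-179.9, 0.0, -83.3]
contact_force: [-2.3, -1.5, 6.5]
gripper_width: 0.0335
gripper_force: 30.0
```

Contact. Releasing, rising, and backing off to look.

step_arm([
  [0,0,-0.003,0,20],
  [0,0,-0.003,0,45],
  [0,0,-0.003,0,60],
  [0,0,-0.003,0,60],
  [0,0,-0.003,0,60],
  [0,0,-0.08,0,60],
  [0,0,-0.2,0,60],
  [0,0,-0.35,0,60],
  [-0.1,0,-0.5,0,60],
  [-0.24,0,-0.65,0,60],
  [-0.34,0,-0.78,0,60],
  [-0.36,0,-0.8,0,60],
])

```text
time_s: 39.78
tcp_pos: [0.4619, 0.39, 0.3061]
eef_rot: [-179.7, 0.2, -83.3]
contact_force: [1.2, -0.6, -0.4]
gripper_width: 0.06
gripper_force: 0.0
```

step_arm([
  [0,0,0,0,60],
  [0,0,0,0,60],
])

```text
time_s: 39.95
tcp_pos: [0.4609, 0.388, 0.3018]
eef_rot: [-180.0, 0.1, -83.3]
contact_force: [-0.2, 0.1, -0.8]
gripper_width: 0.0597
gripper_force: 0.0
```

```bash
python3 - <<'E'
from meas import *
s=r.get_state(); print(s['tcp_pos'],s['eef_rot'])
a,c=shot('wrist','w12.png'); np.save('c12.npy',c[0]); g=cv2.medianBlur(a,3).max(2); n=a.min(2)
for k in cork(a,c): print('cork',cv2.boundingRect(k),cv2.contourArea(k))
e=proj(c,[[.4717,.2975,.156],[.4717,.2975,.006],[.4717,.2975,.106]]);print(e)
x,y=e[0].astype(int)
np.set_printoptions(linewidth=220); hsv=cv2.cvtColor(a,cv2.COLOR_BGR2HSV)
print(g[y-56:y+60:4,x-48:x+49:4])
E
```

```text
[0.4609 0.388  0.3018] [-179.9707    0.0574  -83.2683]
cork (247, 130, 57, 56) 2911.0
[[274.5598  90.8008]
 [274.72    95.5206]
 [274.627   92.7817]]
[[157 157 161 159 159 158 160 158 160 164 168 170 169 166 165 166 173 180 180 180 179 181 176 175 158]
 [161 160 160 158 158 161 161 163 163 164 169 168 166 165 165 167 172 178 178 178 179 181 178 176 108]
 [161 162 160 158 158 162 164 167 167 166 166 167 165 166 167 170 173 176 176 175 177 179 180 173 106]
 [162 163 163 160 160 161 166 167 166 165 164 166 167 168 172 173 173 175 176 175 175 179 183 147 108]
 [164 164 164 162 159 160 165 165 165 164 164 167 169 172 174 174 174 175 174 149 112 117 125 109 108]
 [161 162 162 162 161 160 164 163 163 163 165 169 168 137 106 109 107 108 133 108 107 107 107 108 105]
 [158 159 155 148 157 156 137 155 158 136 159 159  99  99 102 103  99 103 104 104 104 107 106 106 106]
 [ 48  47  49  48  47  49  49  43  40  50 139 175 176 175 128  70  39  39  39  38  42 107 107 106 106]
 [ 48  48  51  48  49  47  47  45 163 195 195 193 189 168 166 155 119  46  40  39  41 106 105 105 107]
 [ 49  46  48  46  49  
[... 1337 characters left out ...]
  52  51  49  60 121 130 130 133 132 130 124  97  46  49  50  79 166 145 143 170]
 [ 49  51  51  50  51  51  52  53  45  46  72 127 149  85  78  49  48  49  49  57 113 171 171 171 170]
 [ 50  52  51  52  49  51  54  52  52  55  60  59  59  61  60  63  61  61  65  59 107 174 176 174 172]
 [ 52  52  51  52  51  52 195 187 176 175 171 171 190 205 197 193 189 187 178 131 114 172 176 176 172]
 [ 52  52  51  54  53  53 178 187 179 179 188 173 198 185 197 185 171 177 193 121 121 172 174 175 172]
 [ 54  54  53  54  55  54 160 176 187 181 203 179 172 169 191 192 169 188 203 102 137 169 172 174 171]
 [ 53  53  52  53  55  53 161 167 175 191 187 175 170 186 186 181 182 206 178 105 135 164 170 175 171]]
```

The round bottle's outline centre is at about (275,94), against (274.6,92.8) expected for the coaster centre, and no cork shows around it. It is centred to about 1–2 mm. Next I'll measure the now bare square coaster and go for the square bottle.

```bash
python3 - <<'E'
from meas import *
a=cv2.imread('pics/w12.png'); c=cam('wrist'); c=(np.load('c12.npy'),)+c[1:]
k=max(cork(a,c),key=cv2.contourArea); P=cast(c,k[:,0],.006)[:,:2]*1000
print(cv2.minAreaRect(P.astype(np.float32)), cv2.minAreaRect(k))
M=cv2.moments(k); print('centroid',cast(c,(M['m10']/M['m00'],M['m01']/M['m00']),.006))
go(.5667,.0344,-80.9,.30); go(.50,.2,-80.9,.30)
E
```

```text
((461.7622375488281, 378.24627685546875), (75.38825988769531, 75.04216003417969), 6.698513984680176) ((275.0, 157.5), (55.0, 56.0), 90.0)
centroid [[0.4618 0.3777 0.006 ]]
tcp [0.4606 0.387  0.3007] yaw -83.30635654777292 shares [ 1.4501 -0.257   0.0028 -0.0401]
tcp [0.4606 0.387  0.3007] yaw -83.30635654777292 shares [ 0.7612 -0.0692  0.0028 -0.0401]
```

step_arm([
  [0.1,-0.01,0,-0.01,60],
  [0.25,-0.04,0,-0.02,60],
  [0.4,-0.07,0,-0.04,60],
  [0.55,-0.1,0,-0.04,60],
  [0.7,-0.12,0,-0.04,60],
  [0.85,-0.15,0,-0.04,60],
  [0.99,-0.17,0,-0.04,60],
])

```text
time_s: 40.58
tcp_pos: [0.5315, 0.1431, 0.3003]
eef_rot: [179.9, -0.0, -81.0]
contact_force: [0.6, 0.3, -0.3]
gripper_width: 0.06
gripper_force: 0.0
```

```bash
python3 - <<'E'
from h import *
go(.5667,.0344,-80.9,.2);go(.5667,.074,-80.9,.3)
E
```

```text
tcp [0.5315 0.1431 0.3003] yaw -80.97141340906853 shares [ 0.4515 -0.0707  0.4011 -0.0012]
tcp [0.5315 0.1431 0.3003] yaw -80.97141340906853 shares [ 0.2951 -0.0956  0.0011 -0.0012]
```

step_arm([
  [0.1,-0.015,0,0,60],
  [0.24,-0.035,0.03,0,60],
  [0.37,-0.055,0.1,0,60],
  [0.44,-0.07,0.2,0,60],
  [0.449,-0.072,0.33,0,60],
  [0.449,-0.072,0.47,0,60],
  [0.449,-0.072,0.6,0,60],
  [0.449,-0.072,0.69,0,60],
  [0.449,-0.072,0.73,0,60],
  [0.449,-0.072,0.74,0,60],
  [0.449,-0.072,0.74,0,60],
])

```text
time_s: 41.5
tcp_pos: [0.5672, 0.0376, 0.1162]
eef_rot: [179.9, -0.0, -80.9]
contact_force: [0.5, 0.6, -0.4]
gripper_width: 0.0601
gripper_force: 0.0
```

```bash
python3 - <<'E'
from h import *
go(.5667,.0344,-80.9,.1003)
E
```

```text
tcp [0.5672 0.0376 0.1162] yaw -80.94065819566575 shares [ 0.0122  0.0041  0.0636 -0.0007]
```

step_arm([
  [0.008,0.003,0.03,0,60],
  [0.01,0.003,0.055,0,60],
  [0.01,0.003,0.063,0,60],
  [0.01,0.003,0.063,0,60],
  [0.01,0.003,0.063,0,20],
  [0.01,0.003,0.063,0,20],
  [0.01,0.003,0.063,0,20],
  [0.01,0.003,0.063,0,20],
  [0.01,0.003,0.063,0,20],
  [0.01,0.003,0.063,0,20],
], newtons=30)

```text
time_s: 42.33
tcp_pos: [0.5672, 0.0356, 0.1009]
eef_rot: [-180.0, -0.0, -80.9]
contact_force: [-0.6, -0.9, 1.0]
gripper_width: 0.0332
gripper_force: 30.0
```

step_arm([
  [0,0,0,0,20],
  [0,0,-0.02,0,20],
  [0,0,-0.07,0,20],
  [0,0,-0.16,0,20],
  [0,0,-0.28,0,20],
  [0,0,-0.4,0,20],
  [0,0,-0.52,0,20],
  [0,0,-0.64,0,20],
  [0,0,-0.74,0,20],
  [0,0,-0.78,0,20],
  [0,0,-0.78,0,20],
])

```text
time_s: 43.25
tcp_pos: [0.5682, 0.0358, 0.2982]
eef_rot: [-179.8, 0.0, -80.9]
contact_force: [0.5, -0.7, -3.0]
gripper_width: 0.0331
gripper_force: 30.0
```

```bash
python3 - <<'E'
from h import *
print(r.get_state()['gripper_width'],r.get_state()['gripper_force'])
go(.4618,.378,-83.3,.295)
E
```

```text
0.03312417395432687 29.995946288108826
tcp [0.5682 0.0358 0.2982] yaw -80.92509064107516 shares [-1.4186  0.2043  0.0128  0.0396]
```

step_arm([
  [-0.04,0.01,0,0,20],
  [-0.12,0.02,0,0.01,20],
  [-0.23,0.04,0,0.02,20],
  [-0.35,0.05,0,0.03,20],
  [-0.47,0.07,0,0.04,20],
  [-0.59,0.09,0,0.04,20],
  [-0.71,0.11,0,0.04,20],
  [-0.82,0.12,0,0.04,20],
  [-0.91,0.13,0,0.04,20],
  [-0.96,0.14,0,0.04,20],
  [-0.98,0.14,0,0.04,20],
  [-0.98,0.14,0,0.04,20],
])

```text
time_s: 44.25
tcp_pos: [0.493, 0.2726, 0.2939]
eef_rot: [179.9, -0.1, -83.2]
contact_force: [0.3, -0.7, -2.2]
gripper_width: 0.033
gripper_force: 30.0
```

```bash
python3 - <<'E'
from h import *
go(.4618,.378,-83.3,.295); go(.4618,.418,-83.3,.295)
E
```

```text
tcp [0.493  0.2726 0.2939] yaw -83.24266379455959 shares [-0.4333  0.0744 -0.0043  0.001 ]
tcp [0.493  0.2726 0.2939] yaw -83.24266379455959 shares [-0.5922  0.0556 -0.0043  0.001 ]
```

step_arm([
  [-0.05,0.01,0,0,20],
  [-0.13,0.02,0,0,20],
  [-0.23,0.04,0,0,20],
  [-0.33,0.055,0,0,20],
  [-0.4,0.07,0,0,20],
  [-0.433,0.075,0.02,0,20],
  [-0.433,0.075,0.1,0,20],
  [-0.433,0.075,0.2,0,20],
  [-0.433,0.075,0.31,0,20],
  [-0.433,0.075,0.42,0,20],
  [-0.433,0.075,0.53,0,20],
  [-0.433,0.075,0.59,0,20],
])

```text
time_s: 45.25
tcp_pos: [0.4617, 0.3748, 0.1443]
eef_rot: [179.8, -0.2, -83.4]
contact_force: [-0.0, -0.0, -3.1]
gripper_width: 0.0334
gripper_force: 30.0
```

```bash
python3 - <<'E'
from h import *
go(.4618,.378,-83.3,.106)
E
```

```text
tcp [0.4617 0.3748 0.1443] yaw -83.42895159607627 shares [-0.0126 -0.002   0.1531 -0.0021]
```

step_arm([
  [0,0,0.06,0,20],
  [0,0,0.11,0,20],
  [0,0,0.135,0,20],
  [0,0,0.145,0,20],
  [0,0,0.15,0,20],
  [0,0,0.15,0,20],
  [0,0,0.15,0,20],
])

```text
time_s: 45.83
tcp_pos: [0.4632, 0.3776, 0.1115]
eef_rot: [-179.9, 0.1, -83.3]
contact_force: [0.4, -0.2, -2.5]
gripper_width: 0.0331
gripper_force: 30.0
```

```bash
python3 - <<'E'
from h import *
go(.4618,.378,-83.3,.103)
E
```

```text
tcp [0.4632 0.3776 0.1115] yaw -83.33376210632431 shares [-0.0023  0.0055  0.0342 -0.0006]
```

step_arm([
  [0,0.004,0.012,0,20],
  [0,0.004,0.024,0,20],
  [0,0.004,0.028,0,20],
  [0,0.004,0.028,0,20],
])

```text
time_s: 46.17
tcp_pos: [0.4616, 0.3771, 0.1034]
eef_rot: [180.0, -0.0, -83.3]
contact_force: [-0.1, 0.1, -3.4]
gripper_width: 0.0334
gripper_force: 30.0
```

step_arm([
  [0,0,0.004,0,20],
  [0,0,0.006,0,20],
  [0,0,0.006,0,20],
])

```text
time_s: 46.42
tcp_pos: [0.4617, 0.3772, 0.1021]
eef_rot: [180.0, -0.0, -83.3]
contact_force: [-0.3, 0.2, -1.7]
gripper_width: 0.0329
gripper_force: 30.0
```

step_arm([
  [0,0,0.004,0,20],
  [0,0,0.004,0,20],
])

```text
time_s: 46.58
tcp_pos: [0.462, 0.3774, 0.1019]
eef_rot: [-180.0, 0.0, -83.3]
contact_force: [-1.9, -0.3, 3.4]
gripper_width: 0.0334
gripper_force: 30.0
```

Contact at the expected height. Releasing, rising, and backing off for the check.

step_arm([
  [0,0,-0.003,0,20],
  [0,0,-0.003,0,45],
  [0,0,-0.003,0,60],
  [0,0,-0.003,0,60],
  [0,0,-0.003,0,60],
  [0,0,-0.08,0,60],
  [0,0,-0.2,0,60],
  [0,0,-0.35,0,60],
  [-0.1,0,-0.5,0,60],
  [-0.24,0,-0.65,0,60],
  [-0.34,0,-0.78,0,60],
  [-0.36,0,-0.8,0,60],
])

```text
time_s: 47.58
tcp_pos: [0.452, 0.4696, 0.3061]
eef_rot: [-179.7, 0.2, -83.3]
contact_force: [-0.2, 0.7, 0.5]
gripper_width: 0.0601
gripper_force: 0.0
```

step_arm([
  [0,0,0,0,60],
  [0,0,0,0,60],
  [0,0,0,0,60],
])

```text
time_s: 47.83
tcp_pos: [0.4509, 0.4661, 0.3001]
eef_rot: [179.9, -0.1, -83.3]
contact_force: [0.1, -0.3, -0.8]
gripper_width: 0.06
gripper_force: 0.0
```

```bash
python3 - <<'E'
from meas import *
s=r.get_state(); print(s['tcp_pos'],s['eef_rot'])
a,c=shot('wrist','w13.png'); np.save('c13.npy',c[0]); b,cb=shot('scene','s3.png')
for k in cork(a,c): print('cork',cv2.boundingRect(k),cv2.contourArea(k))
e=proj(c,[[.4618,.378,.156],[.4618,.378,.006],[.4618,.378,.108],[.4717,.2975,.156]]);print(e)
A=cv2.resize(a[0:150,200:350],(450,450),interpolation=cv2.INTER_CUBIC); B=cv2.resize(b[140:300,130:460],(800-450,170),interpolation=cv2.INTER_CUBIC)
B2=cv2.resize(b[190:300,340:460],(350,280),interpolation=cv2.INTER_CUBIC)
cv2.imwrite('pics/fin.png',np.hstack([A,np.vstack([B,B2])]))
E
```

```text
[0.4509 0.4661 0.3001] [179.9302  -0.059  -83.3235]
cork (241, 19, 66, 46) 655.5
[[273.7653  93.9059]
 [273.9723  97.9187]
 [273.8492  95.5319]
 [273.044   -8.5347]]
```

View pics/fin.png

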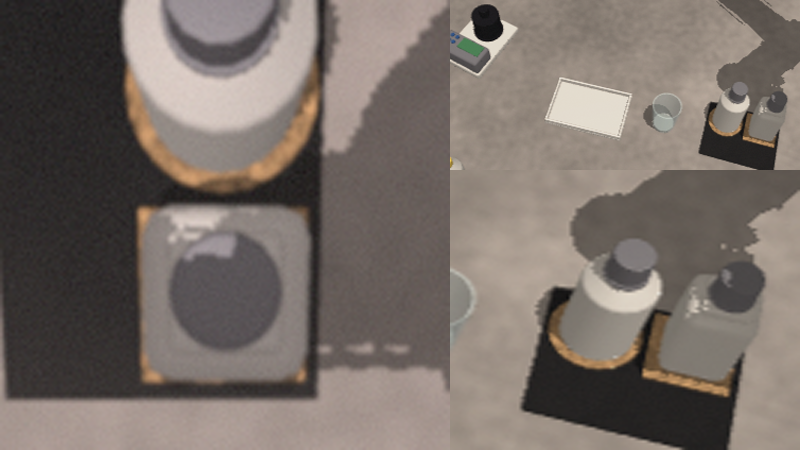

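The final picture shows the square bottle with its sides parallel to the coaster and cork showing at all four corners (crop 140–308 × 205–383). The round bottle has an even cork ring around it. The shade is on the plate, the tray is empty and the beaker stands where it was. I'm handing in.

```bash
python3 -c "
from plant import workorder
print(workorder.close_job())"
```

```text
the job is handed in; nothing more can be done
None
```

I handed the job in at about 48 s: the jar stands on the meter plate under the shade, both bottles are back upright and centred on their coasters, and the beaker was left where it stood.

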